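# Set out the pouring place

### The arm

A 6-joint arm with a two-finger parallel gripper is mounted at the origin on a cart in front of the work surface, level with it; the furniture and walls round the work are solid. World frame = base frame: x ahead of the robot, y to its left, z up, the work surface at z = 0. Lengths are in m, angles in degrees, forces in N, time in s.
With the tool pointing down it reaches from about 0.25 to 0.725 m from the base axis. Payload 9.7 kg.
Tool frame: the origin (TCP) lies at the very end of the fingers, on their centre line; the grasp point (between the pads) lies 19 mm behind it; x points along the fingers, y is the direction in which the jaws open and shut, and the axes are right-handed (so a half turn about x gives the same grasp; the last joint's range is limited). The gripper opens to 85 mm and grips with 20 to 120 N. Pads are 22 mm wide; open, the fingers measure 114 mm over their backs; the gripper's body (76 mm by 85 mm) begins 54 mm behind the grasp point. The pads swing forward as they close: fully open they stand 13 mm farther back than shut.
Start: joints at [-65.145, 4.979, 10.078, 95.1, 0, 90], TCP at [0.231, -0.499, 0.231] pointing down, gripper open.
Joint ranges: [-179.16, 179.16], [-48.56, 103.87], [-65.8, 70.77], [-126.05, 130.52], [-82.76, 87.17], [-180, 180]. Speed limits (degrees/s): [127.2, 127.2, 147.25, 180, 180, 180].

### API

Orientations are given as [roll, pitch, yaw] about the fixed x, y, z axes, in that order (R = Rz(yaw) Ry(pitch) Rx(roll)).
In Python, from workcell import get_obs, cams, bot gives the robot as it stands.
- The arm moves only by the tool apply_moves, never from a script. Its argument "rows" is a list that holds one entry, the list of rows, each a list of 7 numbers: the shift along the tool's x, y, z in mm, then the turn, a rotation vector about the tool's x, y, z in rad, then the opening, from 0 (shut) to 1 (fully open). A call has 1 to 20 rows; each row is the pose to reach, as a shift and turn from the pose measured when the call began, along the tool's axes at that moment; what a row does not reach only later rows make up. A row lasts 1/10 s, in which the tool goes at most 50 mm and 8.59 degrees, less where a joint would pass 70% of its speed; a pose out of reach is approached as far as the arm can. A call with a gripper value outside its range is refused whole. The fingers move at their own pace and stop on an object; "newtons" is the grip in N (left out, the last holds). Time passes only in rows, so rows that repeat a pose let the fingers close. It gives the time, the measured TCP pose, the force and the opening at its end, in the units of the state.
- get_obs(): the state, without advancing time (a new reading comes with each control period).
- cams.camera(name): name is "scene" or "top" or "wrist"; returns a dict with "pixels" (400x640x3 uint8, red, green, blue), "range_z" (400x640 float32, m along the optical axis (not along the pixel's ray), 0 where there is no reading), "fx", "fy", "cx", "cy" (pixels), "eye" and "attitude" of the camera in the world. Camera axes: x right, y up, looking along -z (the intrinsics and any distortion apply to the point x, -y, -z); pixel columns grow to the right and rows downward; lengths in m; the calibration is good to about 2 mm. A picture is of the moment at which its call begins.
- bot.job_done(): hands the job in, once; it reports no verdict.
Trained networks look in a picture, given as the dict that the camera call returned (one of the last four; its "shot" number tells which), for a name from the list of things; names that differ only in an ending like _2 or _b are one class to them, and where a whole thing is asked for, a point or a joint stands for the part that bears it (a point fixed in the world has none). Each returns a list of dicts, best first, with "confidence" (0 to 1); they miss things now and then, are a little off and sometimes report something else, mostly with a low value. They report only what shows in the picture. A call takes as long as a camera call. They do not tell look-alikes from the thing itself.
- cams.find_in(label, picture): "at" ([x, y, z] in m, in world coordinates, good to about 4 mm: the middle of the surface that is visible of it).
The state is a dict: "time": time; "q": joint angles; "qd": joint speeds; "joint_efforts": joint torques, N m; "ee_pos": TCP position; "tcp_rot": TCP orientation; "wrist_force": force on the tool from outside, world axes, zero at the start; "torque": the same for the moment, N m; "opening": finger opening in m.
Only numpy, scipy, OpenCV 4.12 (cv2) and the standard library are available. Lean on these libraries where they do the work, as an engineer would, in place of code of your own. Each camera call takes 0.05 s, during which the arm holds its last target.

### The job

Set out the pouring place on the black mat: stand the large steel ladle in the middle of the ridged clay plate, and nest the small copper ladle in it with its handle swung about a quarter turn away from the handle below. Set the white tray in the middle of the top of the round wooden block, stand the spirit lamp upright midway between the clay plate and the wooden block, and lay the red lighter flat in front of the lamp, on the robot's side of it, pointing straight at the lamp (square to the line from plate to block) with a finger's breadth (about 2 cm) between them. Never tip the lamp over, and leave the terracotta cup and the cutters where they are.

Things in the scene. Friction and masses are not known exactly. Their poses are not given: they have to be found in the camera images.
- mat: black rubber mat, 210 x 390 x 3 mm, fixed. Origin on its underside, below the point midway between clay plate and wooden block; its y axis runs through the centres of both, its x axis points away from the robot. Reaches x -138 to +72, y -195 to +195 mm in its frame. Turned up to 10 degrees. Behind it a drawer cabinet, 174 mm high, begins at world x 0.65 (y -0.13 to 0.11).
- clay_plate: round brown clay plate with concentric ridges, 134 mm across, 20 mm high, fixed on the mat, 120 mm to the left or the right of the mat's origin (either side may be drawn). Origin at the centre of its underside, z up. Its top is level, 20 mm above the origin.
- wood_stand: round dark wooden block, 91 mm across, 55 mm high, fixed on the mat, 120 mm from the mat's origin on the side opposite to the clay plate. Origin at the centre of its underside, z up. Flat top 55 mm above the origin.
- large_ladle: loose dark steel ladle, dark wood handle. Conical bowl 36 high, outside 52 across at the flat base, 72 at the rim, wall 3, floor 4. Origin: centre of the bowl's underside, z up; level handle along +x, wood 12 x 12, 54 to 138 from the origin, centre line 32 above it; grip across it about 65 out. 120 g; all mm.
- small_ladle: loose copper ladle, light wood handle. Conical bowl 46 high, outside 40 across at the flat base, 60 at the rim. Origin: centre of the bowl's underside, z up; level handle along +x, wood 12 x 12, 48 to 132 from the origin, centre line 43 above it; grip across it about 65 out. Nested: origin 4 above the large ladle's, 3 play sideways, handle passes above the large rim. 120 g; all mm.
- white_tray: small white open sorting tray, 46 mm (its x) x 62 mm (its y), 12 mm high, walls 2 mm, loose, 18 g. Origin at the centre of its underside, z up.
- spirit_lamp: glass spirit lamp with violet filling and brass burner on top, 60 mm across the glass, 73 mm high, loose, 110 g. Origin at the centre of its underside, z up. The brass collar, 29 mm across, from 46 to 64 mm above the origin, is a good grip.
- lighter: red gas lighter with a metal head, lying flat on the bench, 16 mm wide (its x), 77 mm long (its y), 23 mm high, loose, 21 g. Origin at the middle of its underside, z up.
- clay_cup: bystander: terracotta cup, 94 mm across, 28 mm high, no handle, loose, near the back on the right. Origin at the centre of its underside. To be left alone.
- cutters: bystander: hand cutters with dark handles, 115 mm long, 11 mm high, loose, lying near the vice (90 mm high) on the right. Origin at the middle of the underside. To be left alone.
Things that resemble listed ones, but are neither listed nor needed, are in the scene too. Of the things that look like the spirit_lamp, the larger one is meant.

How it is judged:
By the outcome, as a careful person would: the job done as asked, in the order asked, and still so for the second after the job is handed in, with the robot touching nothing.
It also fails if it takes over 125 s, if anything falls off the work surface, if the arm or the gripper's body presses on something with over 40 N, if the wrist force passes 120 N, or if a joint passes its speed limit or range.

## Working session

There is one attempt and no reset: what is moved stays moved. The work goes in short steps, Python scripts to look and compute and a tool call to move; the robot and the scene stay as the last step left them, time stands still between calls to the robot, and variables do not carry over. Pictures are saved under pics/ and viewed, and the job is handed in when it is done.

Besides the shell and the picture viewer there is one more tool, called after ">>>" as name(argument=value, ...) on one line, values as JSON. apply_moves: Moves the arm, as the interface text tells. Its arguments: {"type":"object","properties":{"rows":{"type":"array"},"newtons":{"type":"number"}},"required":["rows"]}

```bash
ls; mkdir -p pics; python3 - <<'E'
from workcell import get_obs,cams,bot
import cv2,numpy as np
print(get_obs())
for n in ["scene","top","wrist"]:
    c=cams.camera(n); cv2.imwrite(f"pics/{n}0.png",c["pixels"][:,:,::-1])
    print(n,c["fx"],c["fy"],c["cx"],c["cy"],c["eye"],c["attitude"],[k for k in c])
    for l in ["mat","clay_plate","wood_stand","large_ladle","small_ladle","white_tray","spirit_lamp","lighter","clay_cup","cutters"]:
        print(l,[(np.round(d["at"],3).tolist(),round(d["confidence"],2)) for d in cams.find_in(l,c)])
E
```

```text
pics
{'time': 0.0, 'q': array([-6.51434544e+01,  5.01292702e+00,  1.00327338e+01,  9.50982527e+01,
       -2.19833742e-04,  8.99989691e+01]), 'qd': array([ 0.11903379, -0.00219656,  0.05395889, -0.01133305, -0.02290862,
        0.00090337]), 'joint_efforts': array([-6.40311155e-04, -5.20396614e+01,  4.64791739e+01,  1.66969781e-02,
       -6.81070287e-05,  1.18246302e-05]), 'ee_pos': array([ 0.23109451, -0.49884343,  0.23055012]), 'tcp_rot': array([-89.840468  ,  89.92155378, 115.01710864]), 'wrist_force': array([-0.16604425,  0.05618437, -0.15681089]), 'torque': array([ 0.01669753, -0.0107019 , -0.00739672]), 'opening': 0.08549247753035304}
scene 366.32141779707933 366.32141779707933 319.6191983479975 201.69875343144042 [ 0.65992951 -1.08796578  0.62720347] [64.47253798 -0.12847078  4.60730878] ['pixels', 'range_z', 'fx', 'fy', 'cx', 'cy', 'eye', 'attitude', 'shot']
mat [([0.488, 0.0, 0.009], 0.57), ([0.521, -0.27, 0.039], 0.42), ([0.529, 0.369, 0.03], 0.4)]
clay_plate [([0.542, 0.163, 0.022], 0.85), ([0.682, -0.19, 0.022], 0.52)]
wood_stand [([0.57, -0.084, 0.054], 0.8)]
large_ladl
[... 696 characters left out ...]
.023], 0.62)]
small_ladle []
white_tray []
spirit_lamp [([0.529, 0.383, 0.032], 0.66), ([0.494, 0.044, 0.003], 0.51), ([0.435, 0.576, 0.023], 0.41)]
lighter [([0.437, 0.373, 0.021], 0.59)]
clay_cup [([0.692, -0.203, 0.011], 0.77), ([0.493, 0.045, 0.004], 0.2)]
cutters [([0.691, -0.203, 0.01], 0.62), ([0.411, -0.345, 0.002], 0.55)]
wrist 321.3747292060366 321.3747292060366 318.24476216873535 199.1444536504329 [ 0.29366558 -0.47095047  0.37418939] [-1.56844262e+01  7.24411208e-03 -6.51188328e+01] ['pixels', 'range_z', 'fx', 'fy', 'cx', 'cy', 'eye', 'attitude', 'shot']
mat []
clay_plate []
wood_stand []
large_ladle []
small_ladle []
white_tray []
spirit_lamp []
lighter []
clay_cup []
cutters []
```

View pics/scene0.png

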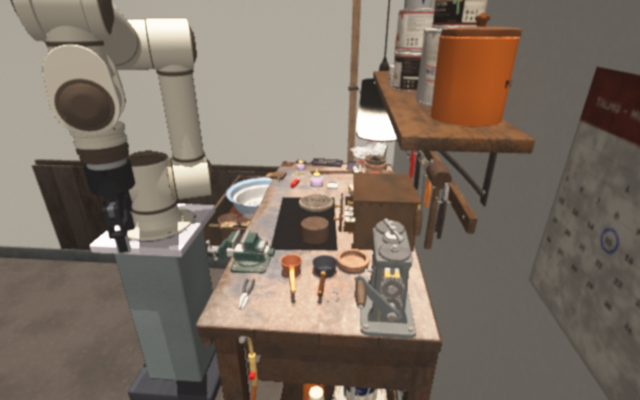

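View pics/top0.png

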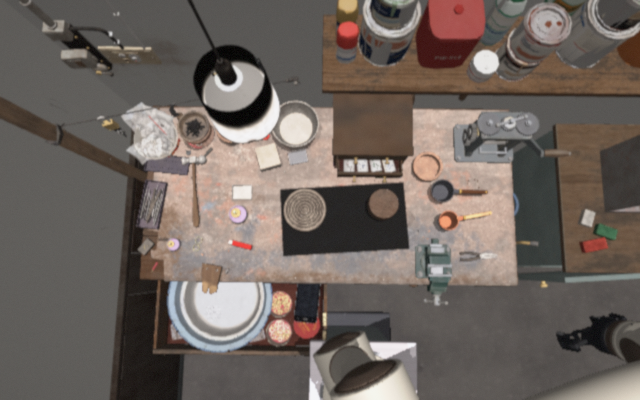

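View pics/wrist0.png

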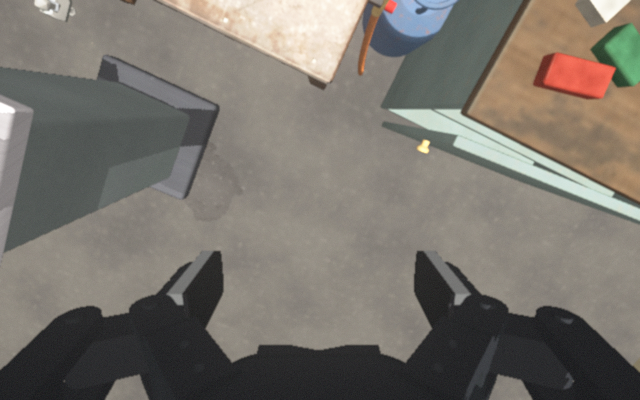

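```bash
cat > h.py <<'E'
from workcell import get_obs,cams,bot
import cv2,numpy as np
from scipy.spatial.transform import Rotation as R
def cloud(c):
    d=c["range_z"].astype(float); v,u=np.mgrid[0:400,0:640]
    x=(u-c["cx"])/c["fx"]*d; y=(v-c["cy"])/c["fy"]*d
    P=np.stack([x,-y,-d],-1)@R.from_euler("xyz",c["attitude"],degrees=True).as_matrix().T+np.array(c["eye"])
    P[d<=0]=np.nan
    return P
def project(c,p):
    q=(np.atleast_2d(p)-c["eye"])@R.from_euler("xyz",c["attitude"],degrees=True).as_matrix()
    return np.stack([c["cx"]+c["fx"]*q[:,0]/-q[:,2], c["cy"]+c["fy"]*(-q[:,1])/-q[:,2]],-1)
def circ(pts):
    A=np.c_[2*pts[:,0],2*pts[:,1],np.ones(len(pts))]; s=np.linalg.lstsq(A,(pts[:,:2]**2).sum(1),rcond=None)[0]
    return s[0],s[1],np.sqrt(s[2]+s[0]**2+s[1]**2)
def tool():
    o=get_obs(); return np.array(o["ee_pos"]),R.from_euler("xyz",o["tcp_rot"],degrees=True),o
def down(yaw):
    # tool x down, jaws (tool y) along world angle yaw
    a=np.radians(yaw); y=np.array([np.cos(a),np.sin(a),0]); x=np.array([0,0,-1.]); z=np.cross(x,y)
    return R.from_matrix(np.stack([x,y,z],1))
def delta(pos,rot=None,p0=None,r0=None):
    if p0 is None: p0,r0,_=tool()
    sh=r0.inv().apply(np.array(pos)-p0)*1000
    rv=(r0.inv()*rot).as_rotvec() if rot is not None else np.zeros(3)
    return np.round(sh,1).tolist(),np.round(rv,4).tolist()
E
python3 - <<'E'
from h import *
c=cams.camera("top"); P=cloud(c); np.savez("top0.npz",P=P,px=c["pixels"])
z=P[...,2]
for (u,v) in [(220,230),(420,240),(300,230),(305,209),(383,204),(242,192),(239,214),(240,244),(442,190),(448,221),(470,194),(345,235)]:
    print(u,v,P[v,u].round(4))
im=c["pixels"][140:290,150:350,::-1]; cv2.imwrite("pics/L.png",cv2.resize(im,None,fx=4,fy=4,interpolation=cv2.INTER_CUBIC))
im=c["pixels"][140:290,340:540,::-1]; cv2.imwrite("pics/Rr.png",cv2.resize(im,None,fx=4,fy=4,interpolation=cv2.INTER_CUBIC))
E
```

```text
220 230 [0.4786 0.4461 0.0018]
420 240 [ 0.4551 -0.1738  0.0061]
300 230 [0.4799 0.1956 0.0232]
305 209 [0.5452 0.1816 0.021 ]
383 204 [ 0.5585 -0.0543  0.0561]
242 192 [ 0.5998  0.3828 -0.0007]
239 214 [0.5231 0.378  0.0559]
240 244 [0.4347 0.377  0.0268]
442 190 [ 0.6132 -0.2471  0.0013]
448 221 [ 0.5152 -0.2622  0.0038]
470 194 [ 0.6013 -0.334   0.0021]
345 235 [0.4677 0.0571 0.005 ]
```

View pics/L.png

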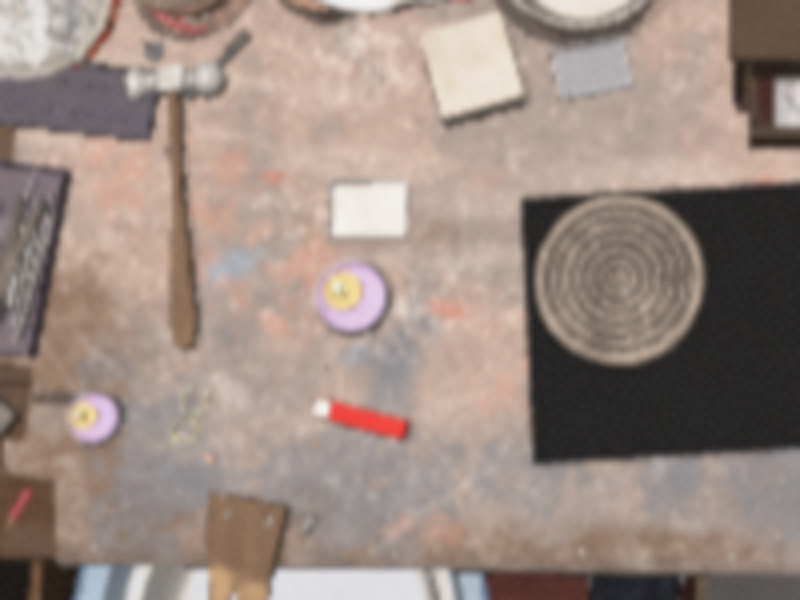

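View pics/Rr.png

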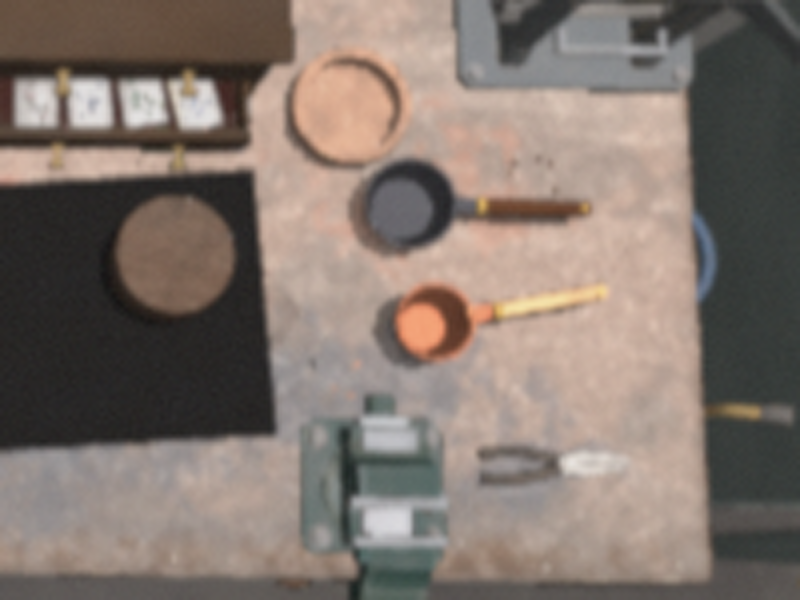

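```bash
python3 - <<'E'
from h import *
d=np.load("top0.npz");P=d["P"];px=d["px"]
def reg(x0,x1,y0,y1,z0,z1):
    m=(P[...,0]>x0)&(P[...,0]<x1)&(P[...,1]>y0)&(P[...,1]<y1)&(P[...,2]>z0)&(P[...,2]<z1); return m
def blob(m):
    q=P[m]; (cx,cy),r=cv2.minEnclosingCircle(q[:,:2].astype(np.float32)); return len(q),q[:,:2].mean(0).round(4),np.round(np.median(q[:,2]),4),round(cx,4),round(cy,4),round(r,4)
print("bench",np.nanmedian(P[...,2][reg(.42,.6,.27,.33,-.02,.02)]), np.nanmedian(P[...,2][reg(.4,.44,.45,.5,-.02,.02)]),np.nanmedian(P[...,2][reg(.5,.6,-.45,-.4,-.02,.02)]))
print("mat",np.nanmedian(P[...,2][reg(.43,.47,-.05,.15,-.02,.02)]))
print("plate",blob(reg(.45,.63,.1,.27,.013,.03)))
print("stand",blob(reg(.49,.63,-.13,.02,.04,.07)))
print("lamp",blob(reg(.47,.57,.33,.43,.008,.1)))
print("tray",blob(reg(.565,.64,.33,.43,.005,.03)))
print("lighter",blob(reg(.40,.465,.33,.43,.012,.04)))
m=reg(.565,.64,.33,.43,-.02,.03); 
print(np.round(P[185:200,236:250,2]*1000))
print(np.round(P[185:200,242,0]*1000))
for n,rg in dict(lamp=(.47,.57,.33,.43,.008,.1),lighter=(.40,.465,.33,.43,.010,.04)).items():
    q=P[reg(*rg)]; print(n,cv2.minAreaRect((q[:,:2]*1000).astype(np.float32)))
# ladles
for n,rg in dict(large=(.55,.66,-.40,-.19,.010,.06),small=(.47,.56,-.4,-.19,.012,.08)).items():
    q=P[reg(*rg)]; print(n,len(q)); 
    h=q[q[:,1]<-.305]; print(" handle",h.mean(0), np.polyfit(h[:,1],h[:,0],1), h[:,1].min())
    b=q[q[:,1]>-.285]; print(" bowl",np.percentile(b[:,2],[5,50,95]), cv2.minEnclosingCircle((b[:,:2]*1000).astype(np.float32)))
E
```

```text
bench 0.001209901533396729 0.0011704383633672766 0.0004946939124036431
mat 0.0031568969350960208
plate (1353, array([0.5452, 0.1837]), np.float64(0.0202), 0.5461, 0.184, 0.0672)
stand (711, array([ 0.5612, -0.0542]), np.float64(0.0574), 0.5626, -0.0548, 0.0453)
lamp (298, array([0.527 , 0.3864]), np.float64(0.035), 0.5195, 0.3825, 0.0564)
tray (135, array([0.6026, 0.3806]), np.float64(0.0077), 0.6017, 0.3798, 0.0548)
lighter (121, array([0.4361, 0.3794]), np.float64(0.0226), 0.4356, 0.3823, 0.0387)
[[-3. -0.  5.  2.  2.  1.  2.  0.  5.  1.  3.  6. -0.  3.]
 [ 3.  2.  2. -1. -0.  4.  3.  4.  6.  6.  6.  4.  3. -0.]
 [ 7.  2.  5.  3.  2.  4. -1.  2.  5.  3.  3.  4.  2.  5.]
 [-1.  6. -2.  5. -1.  4.  3.  7. -2. -2.  1.  2.  7.  2.]
 [ 5.  5. -0.  0. -5.  1. -1.  5.  3.  2.  4.  6.  6.  3.]
 [ 3.  1.  4.  0. -3.  3.  0.  0.  8.  1.  5.  3.  2. -1.]
 [-5.  4.  0.  6. -1.  4.  3.  1.  7.  4.  7. -1.  2. -0.]
 [ 1. -0. -2. -1.  2. -3. -1.  1.  3. -5.  3.  5.  1.  3.]
 [ 4. -0.  3.  7.  3. -2. -1.  2.  4. -1.  0.  2.  7.  1.]
 [ 6.  4.  1. -2.  2. -1. -2.  0.  4.  1.  6.  3. -1.  4.]
 [ 1. 
[... 288 characters left out ...]
]
[622. 618. 616. 612. 609. 606. 602. 600. 597. 594. 590. 586. 583. 578.
 577.]
lamp ((517.534423828125, 387.48297119140625), (67.30056762695312, 102.59935760498047), 70.10721588134766)
lighter ((436.46087646484375, 382.1759033203125), (76.99658203125, 15.448563575744629), 76.67915344238281)
large 405
 handle [ 0.60483719 -0.34076312  0.03623974] [0.04339084 0.61962319] -0.37432236366667565
 bowl [0.01169187 0.02719257 0.03813168] ((624.490966796875, -237.81455993652344), 51.976016998291016)
small 325
 handle [ 0.53235005 -0.34197201  0.04783891] [-0.19112739  0.46698983] -0.3805222390943749
 bowl [0.01474816 0.03713096 0.04884324] ((517.2071533203125, -254.6189422607422), 31.73557472229004)
```

```bash
python3 - <<'E'
from h import *
p,r,o=tool(); print(r.as_matrix().round(3)); print(down(-65).as_matrix().round(3))
print(delta([.45,-.33,.27],down(55)))
print(delta([.45,-.33,.27],down(-5)))
d=np.load("top0.npz");P=d["P"]
# max heights in coarse area
for x in np.arange(.3,.8,.05): print(round(x,2),[int(1000*np.nanpercentile(np.where((abs(P[...,0]-x)<.025)&(abs(P[...,1]-y)<.025),P[...,2],np.nan),98)) for y in np.arange(-.45,.5,.05)])
E
```

```text
[[-0.     0.42  -0.907]
 [ 0.    -0.907 -0.42 ]
 [-1.    -0.     0.   ]]
[[ 0.     0.423 -0.906]
 [ 0.    -0.906 -0.423]
 [-1.     0.     0.   ]]
([-38.7, -61.4, -269.6], [-2.0969, -0.0001, 0.0001])
([-38.7, -61.4, -269.6], [-1.0497, -0.0, 0.0001])
0.3 [4, 3, 4, 4, 80, 75, 2, 6, 3, 0, 5, 6, 2, 1, 1, 2, 3, 2, 18]
0.35 [6, 6, 5, 6, 91, 93, 16, 6, 6, 6, 7, 6, 6, 5, 5, 7, 6, 12, 21]
0.4 [5, 11, 11, 10, 94, 94, 20, 6, 6, 7, 7, 8, 8, 7, 7, 6, 13, 7, 6]
0.45 [6, 5, 6, 7, 64, 68, 16, 8, 8, 8, 8, 9, 9, 10, 8, 7, 26, 26, 7]
0.5 [5, 5, 5, 49, 46, 8, 8, 9, 59, 7, 9, 8, 26, 26, 24, 6, 33, 56, 6]
0.55 [5, 45, 51, 50, 48, 6, 6, 61, 63, 60, 7, 23, 27, 28, 26, 6, 36, 68, 6]
0.6 [5, 6, 40, 41, 38, 37, 6, 61, 63, 59, 8, 8, 26, 26, 23, 6, 14, 13, 7]
0.65 [5, 6, 6, 6, 36, 34, 29, 102, 133, 102, 136, 101, 7, 7, 6, 34, 6, 7, 7]
0.7 [150, 90, 186, 24, 30, 28, 30, 178, 178, 178, 178, 178, 6, 17, 350, 446, 447, 443, 6]
0.75 [501, 501, 502, 657, 658, 568, 546, 558, 504, 505, 505, 506, 504, 54, 446, 496, 514, 447, 37]
```

>>> apply_moves(rows=[[[-39,-61,-270,-2.1,0,0,1],[-39,-61,-270,-2.1,0,0,1],[-39,-61,-270,-2.1,0,0,1],[-39,-61,-270,-2.1,0,0,1],[-39,-61,-270,-2.1,0,0,1],[-39,-61,-270,-2.1,0,0,1],[-39,-61,-270,-2.1,0,0,1],[-39,-61,-270,-2.1,0,0,1],[-39,-61,-270,-2.1,0,0,1],[-39,-61,-270,-2.1,0,0,1],[-39,-61,-270,-2.1,0,0,1],[-39,-61,-270,-2.1,0,0,1],[-39,-61,-270,-2.1,0,0,1],[-39,-61,-270,-2.1,0,0,1],[-39,-61,-270,-2.1,0,0,1]]], newtons=60)

```text
time: 3.2
ee_pos: [0.4506, -0.3302, 0.2703]
tcp_rot: [12.4, 90.0, -22.3]
wrist_force: [0.7, -0.1, 0.2]
opening: 0.0856
```

```bash
python3 - <<'E'
from h import *
print(tool()[2]); print(delta([.56,-.30,.22],down(177.5)))
E
```

```text
{'time': 3.2, 'q': array([-3.62399411e+01,  7.28547637e+00,  1.69719043e+01,  9.96847099e+01,
        4.27367670e-04, -1.54658528e+00]), 'qd': array([-0.05884173, -0.05592704,  0.08353881,  0.07998762,  0.01467781,
       10.44597422]), 'joint_efforts': array([ 6.77079923e-03, -5.38107705e+01,  4.57436156e+01,  1.87213234e-03,
       -2.12177006e-04, -2.26792127e+00]), 'ee_pos': array([ 0.45055266, -0.33023464,  0.27028486]), 'tcp_rot': array([ 12.42244457,  89.99822961, -22.27091126]), 'wrist_force': array([ 0.65332445, -0.10263686,  0.23950654]), 'torque': array([-0.0444092 ,  0.03541341, -0.04119924]), 'opening': 0.08561892659763491}
([50.3, 87.2, 72.8], [-2.1327, 0.0, 0.0])
```

>>> apply_moves(rows=[[[50,87,73,-2.133,0,0,1],[50,87,73,-2.133,0,0,1],[50,87,73,-2.133,0,0,1],[50,87,73,-2.133,0,0,1],[50,87,73,-2.133,0,0,1],[50,87,73,-2.133,0,0,1],[50,87,73,-2.133,0,0,1],[50,87,73,-2.133,0,0,1],[50,87,73,-2.133,0,0,1],[50,87,73,-2.133,0,0,1],[50,87,73,-2.133,0,0,1],[50,87,73,-2.133,0,0,1],[50,87,73,-2.133,0,0,1],[50,87,73,-2.133,0,0,1],[50,87,73,-2.133,0,0,1],[50,87,73,-2.133,0,0,1],[50,87,73,-2.133,0,0,1]]])

```text
time: 4.9
ee_pos: [0.5601, -0.3002, 0.2202]
tcp_rot: [46.5, 90.0, 133.8]
wrist_force: [-0.3, -1.0, -0.4]
opening: 0.0855
```

```bash
python3 - <<'E'
from h import *
o=get_obs(); print(o["ee_pos"],o["tcp_rot"],o["q"])
c=cams.camera("wrist"); P=cloud(c); np.savez("w1.npz",P=P,px=c["pixels"],**{k:c[k] for k in("fx","fy","cx","cy","eye","attitude","range_z")})
cv2.imwrite("pics/w1.png",c["pixels"][:,:,::-1]); print(c["eye"],c["attitude"])
E
```

```text
[ 0.56006452 -0.30021407  0.2202272 ] [ 46.50821423  89.99248055 133.79346974] [-2.81939003e+01  1.70134372e+01  2.27540986e+01  9.57478122e+01
  2.32521420e-03 -1.15479156e+02]
[ 0.5570667  -0.36952745  0.36312392] [-1.57359670e+01  1.74686676e-02  1.77312909e+02]
```

View pics/w1.png

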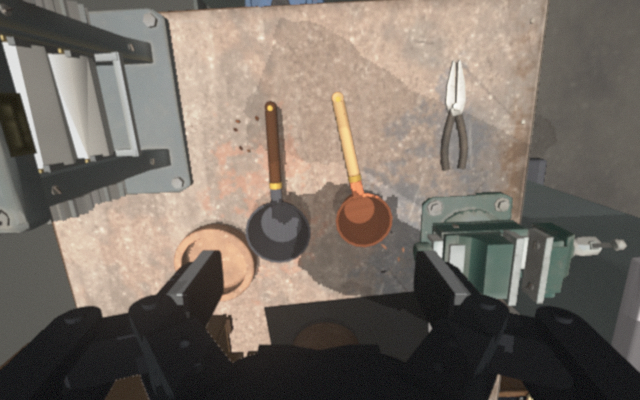

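```bash
cat >> h.py <<'E'
def ray(c,uv,z):
    uv=np.atleast_2d(uv).astype(float); d=np.c_[(uv[:,0]-c["cx"])/c["fx"],-(uv[:,1]-c["cy"])/c["fy"],-np.ones(len(uv))]
    d=d@R.from_euler("xyz",c["attitude"],degrees=True).as_matrix().T; e=np.array(c["eye"])
    return e+d*((z-e[2])/d[:,2])[:,None]
E
python3 - <<'E'
from h import *
c=dict(np.load("w1.npz")); im=c["px"][:,:,::-1]
cv2.imwrite("pics/w1z.png",cv2.resize(im[80:270,220:410],None,fx=3,fy=3,interpolation=cv2.INTER_CUBIC))
P=c["P"]
print(ray(c,[[278,230],[276,187],[271,104]],.037)); print(ray(c,[[363,218],[356,182],[338,96]],.048))
for n,xr,z0 in (("large",(.58,.66),.018),("small",(.48,.575),.02)):
    m=(P[...,0]>xr[0])&(P[...,0]<xr[1])&(P[...,1]<-.295+.005)&(P[...,1]>-.40)&(P[...,2]>z0)&(P[...,2]<.08)
    q=P[m]; f=np.polyfit(q[:,1],q[:,0],1); print(n,len(q),q.mean(0),f,np.median(q[:,2]),q[:,1].min(), np.polyval(f,-.31),np.polyval(f,-.25))
print(np.nanmedian(P[100:180,200:250,2]))
E
```

```text
[[ 0.60666599 -0.24508338  0.037     ]
 [ 0.60487945 -0.29295348  0.037     ]
 [ 0.6028904  -0.37598443  0.037     ]]
[[ 0.51596954 -0.25840051  0.048     ]
 [ 0.52263733 -0.29692221  0.048     ]
 [ 0.53819622 -0.37997751  0.048     ]]
large 1074 [ 0.60435818 -0.33572406  0.03750546] [0.0243558 0.612535 ] 0.037892406843252124 -0.3788850342213425 0.6049847056668487 0.6064460538099097
small 1221 [ 0.53117447 -0.33789961  0.04836224] [-0.19153712  0.46645415] 0.04868935328452567 -0.38359049661176575 0.52583065608639 0.514338429082108
0.0012698126463434045
```

View pics/w1z.png

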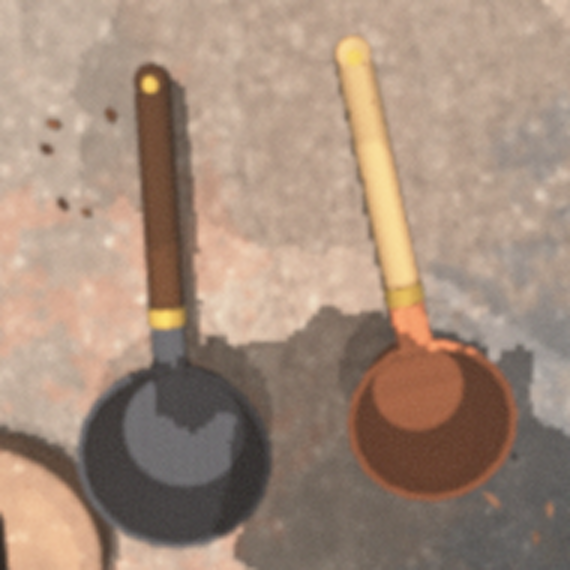

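```bash
python3 - <<'E'
from h import *
for z in (.08,.014): print(delta([.6047,-.309,z],down(178.4)))
E
```

```text
([140.3, -45.0, -6.6], [-0.0187, 0.0, -0.0])
([206.3, -45.0, -6.6], [-0.0187, 0.0, -0.0])
```

>>> apply_moves(rows=[[[50,-45,-6.6,-0.019,0,0,0.6],[100,-45,-6.6,-0.019,0,0,0.6],[140,-45,-6.6,-0.019,0,0,0.6],[160,-45,-6.6,-0.019,0,0,0.6],[180,-45,-6.6,-0.019,0,0,0.6],[195,-45,-6.6,-0.019,0,0,0.6],[206,-45,-6.6,-0.019,0,0,0.6],[206,-45,-6.6,-0.019,0,0,0.6],[206,-45,-6.6,-0.019,0,0,0],[206,-45,-6.6,-0.019,0,0,0],[206,-45,-6.6,-0.019,0,0,0],[206,-45,-6.6,-0.019,0,0,0],[206,-45,-6.6,-0.019,0,0,0],[206,-45,-6.6,-0.019,0,0,0]]], newtons=60)

```text
time: 6.35
ee_pos: [0.6053, -0.3094, 0.0153]
tcp_rot: [-123.6, 89.9, -35.2]
wrist_force: [0.0, -2.4, 6.1]
opening: 0.0106
```

```bash
python3 - <<'E'
from h import *
p,r,o=tool(); print(p,o["opening"],o["wrist_force"])
c=cams.camera("wrist"); cv2.imwrite("pics/w2.png",c["pixels"][:,:,::-1])
E
```

```text
[ 0.60528207 -0.30943843  0.01525179] 0.010608307443091772 [ 0.04265767 -2.37805892  6.06198968]
```

View pics/w2.png

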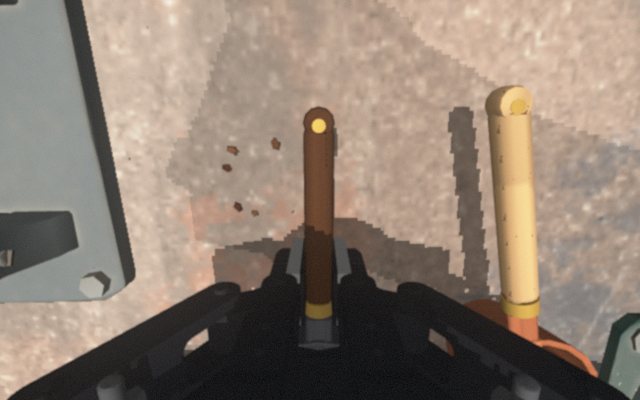

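>>> apply_moves(rows=[[[-20,0,0,0,0,0,0],[-50,0,0,0,0,0,0],[-80,0,0,0,0,0,0],[-110,0,0,0,0,0,0],[-110,0,0,0,0,0,0],[-110,0,0,0,0,0,0]]])

```text
time: 7.0
ee_pos: [0.6052, -0.3093, 0.1253]
tcp_rot: [-120.0, 89.9, -31.6]
wrist_force: [-0.9, -0.3, -1.6]
opening: 0.0108
```

```bash
python3 - <<'E'
from h import *
p,r,o=tool(); print(p,o["opening"],o["wrist_force"],o["q"])
c=cams.camera("wrist"); cv2.imwrite("pics/w3.png",c["pixels"][:,:,::-1])
P=cloud(c); m=(P[...,2]>p[2]+.010)&(P[...,2]<p[2]+.04)&(abs(P[...,0]-p[0])<.012)&(P[...,1]<-.33)
q=P[m]; print(len(q)); print(q[:,1].min(),np.percentile(q[:,1],1)); print(np.polyfit(q[:,1],q[:,2],1),np.polyfit(q[:,1],q[:,0],1),q.mean(0)-p)
c=cams.camera("scene"); cv2.imwrite("pics/s3.png",cv2.resize(c["pixels"][150:310,220:420,::-1],None,fx=4,fy=4))
E
```

```text
[ 0.60524096 -0.30931881  0.1252528 ] 0.010799334954935107 [-0.94337516 -0.2578805  -1.56653276] [-2.70656758e+01  2.21929322e+01  1.88265945e+01  8.65009433e+01
 -1.05167813e-02 -1.15471556e+02]
3758
-0.3792217956366472 -0.37822153399903186
[-0.00810953  0.14441613] [0.0273273  0.61381318] [-0.00113506 -0.04590392  0.02204402]
```

View pics/s3.png

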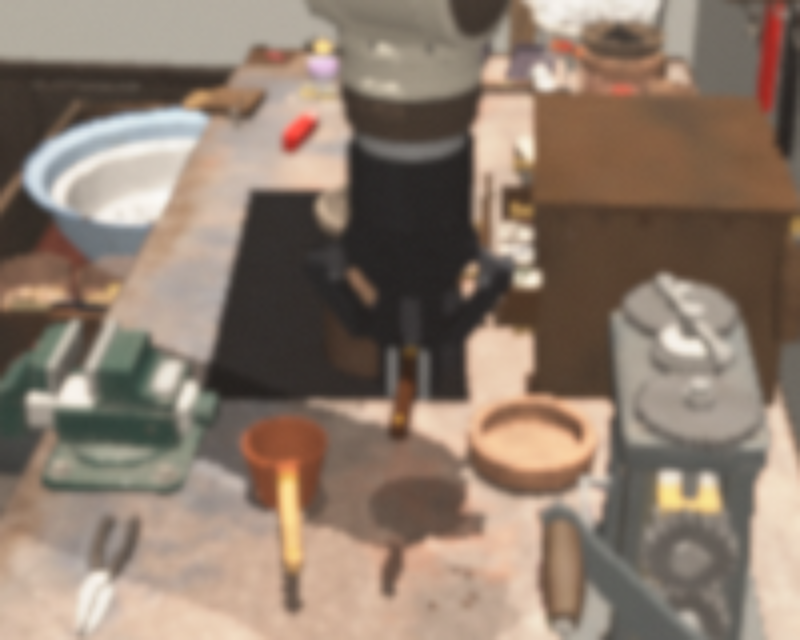

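View pics/w3.png

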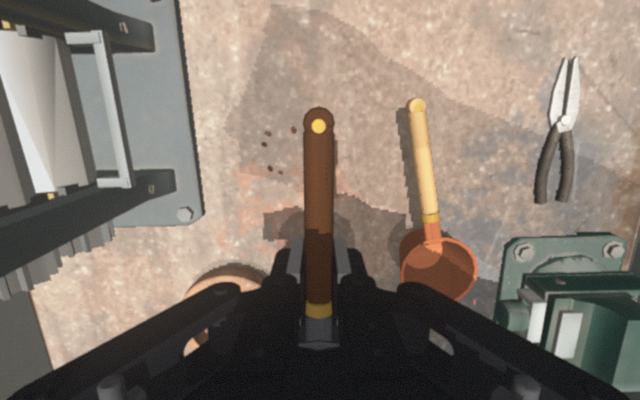

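```bash
python3 - <<'E'
from h import *
print(delta([.6,-.30,.24],down(178.4))); print(delta([.47,.32,.25],down(180)))
# top-image ellipse fits
d=np.load("top0.npz"); px=d["px"]; hsv=cv2.cvtColor(px,cv2.COLOR_RGB2HSV)
c=cams.camera("top")
g=cv2.cvtColor(px,cv2.COLOR_RGB2GRAY)
for n,(u,v,w),z in (("plate",(305,210,24),.023),("stand",(383,204,17),.058)):
    m=np.zeros_like(g); cv2.circle(m,(u,v),w+6,255,-1); t=((g>45)&(m>0)).astype(np.uint8) if n=="plate" else ((g>38)&(m>0)).astype(np.uint8)
    t=cv2.morphologyEx(t,cv2.MORPH_CLOSE,np.ones((5,5)))
    cs,_=cv2.findContours(t,cv2.RETR_EXTERNAL,cv2.CHAIN_APPROX_NONE); k=max(cs,key=cv2.contourArea)
    e=cv2.fitEllipse(k); print(n,e,ray(c,[e[0]],z), e[1][0]/435*1.3)
E
```

```text
([-116.6, 4.8, 8.8], [0.0001, 0.0001, -0.0007])
([-126.4, 152.0, 625.0], [-0.0278, 0.0001, -0.0007])
plate ((301.8643493652344, 206.69027709960938), (48.51828384399414, 53.90700912475586), 41.78409194946289) [[0.5520065  0.19127453 0.023     ]] 0.14499717010848823
stand ((383.13897705078125, 203.87255859375), (44.304176330566406, 44.34654235839844), 83.09488677978516) [[ 0.55865823 -0.05446254  0.058     ]] 0.13240328558560074
```

>>> apply_moves(rows=[[[-60,5,9,0,0,0,0],[-115,20,50,0,0,0,0],[-126,40,100,-0.028,0,0,0],[-126,60,150,-0.028,0,0,0],[-126,80,200,-0.028,0,0,0],[-126,100,250,-0.028,0,0,0],[-126,120,300,-0.028,0,0,0],[-126,130,350,-0.028,0,0,0],[-126,140,400,-0.028,0,0,0],[-126,150,450,-0.028,0,0,0],[-126,152,500,-0.028,0,0,0],[-126,152,550,-0.028,0,0,0],[-126,152,600,-0.028,0,0,0],[-126,152,625,-0.028,0,0,0],[-126,152,625,-0.028,0,0,0],[-126,152,625,-0.028,0,0,0]]])

```text
time: 8.75
ee_pos: [0.4693, 0.3221, 0.2475]
tcp_rot: [110.4, 89.8, -159.4]
wrist_force: [-0.4, -0.0, -0.8]
opening: 0.0108
```

```bash
python3 - <<'E'
from h import *
p,r,o=tool(); print(p,o["tcp_rot"],o["opening"],o["wrist_force"],o["q"])
c=cams.camera("wrist"); cv2.imwrite("pics/w4.png",c["pixels"][:,:,::-1])
np.savez("w4.npz",P=cloud(c),px=c["pixels"],**{k:c[k] for k in("fx","fy","cx","cy","eye","attitude","range_z")})
E
```

```text
[0.46925904 0.32207832 0.24752731] [ 110.37440122   89.7786411  -159.43037927] 0.010847492476967757 [-0.44790375 -0.02768456 -0.79470705] [ 3.44373866e+01  8.29916748e+00  1.55312077e+01  9.74469469e+01
  5.30555955e-02 -5.57579324e+01]
```

View pics/w4.png

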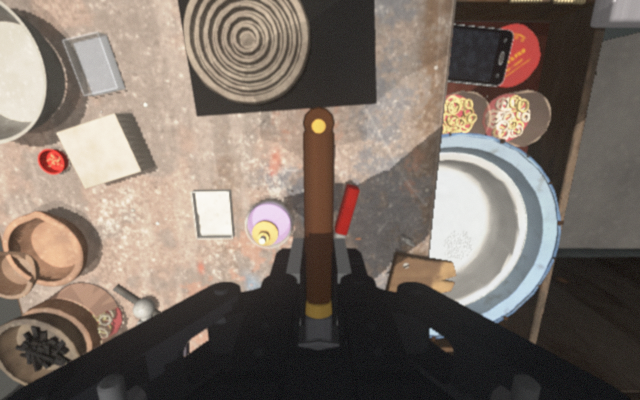

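```bash
python3 - <<'E'
from h import *
c=dict(np.load("w4.npz")); px=c["px"]; P=c["P"]
g=cv2.cvtColor(px,cv2.COLOR_RGB2GRAY); m=((g>60)&(P[...,2]>.010)).astype(np.uint8); m[:, :150]=0;m[:,330:]=0;m[115:]=0
m=cv2.morphologyEx(m,cv2.MORPH_CLOSE,np.ones((7,7)))
q=P[m>0]; print(circ(ray(c,np.array(max(cv2.findContours(m,0,1)[0],key=cv2.contourArea))[:,0][ (np.array(max(cv2.findContours(m,0,1)[0],key=cv2.contourArea))[:,0][:,1]>3)],.021)))
print(ray(c,[[248,38]],.023))
k=max(cv2.findContours(m,0,1)[0],key=cv2.contourArea)[:,0]; print(k.min(0),k.max(0))
cv2.imwrite("pics/w4z.png",cv2.resize(px[0:270,170:400,::-1],None,fx=2.6,fy=2.2,interpolation=cv2.INTER_CUBIC))
# tray corners etc
print("tray",ray(c,[[195,191],[230,189],[234,237],[197,239]],.012)); 
print("lamp z", ray(c,[[270,222]],.02))
E
```

```text
(np.float64(0.5445252250347884), np.float64(0.18187787307426756), np.float64(0.06550608633346726))
[[0.54244217 0.18195187 0.023     ]]
[184   0] [309 104]
tray [[0.61815916 0.3491527  0.012     ]
 [0.57556721 0.34652443 0.012     ]
 [0.5748982  0.4089688  0.012     ]
 [0.62186347 0.41180662 0.012     ]]
lamp z [[0.52745421 0.38588458 0.02      ]]
```

View pics/w4z.png

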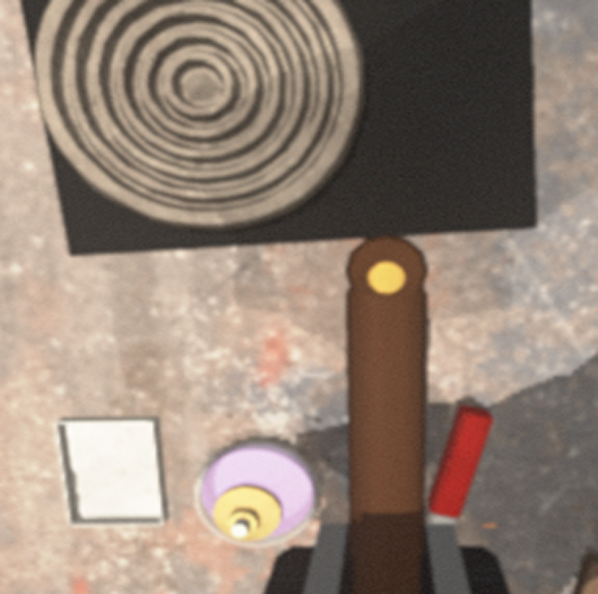

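```bash
python3 - <<'E'
from h import *
for z in (.2,.10,.044): print(delta([.4757,.1832,z],down(90)))
E
```

```text
([48.3, -6.1, -137.2], [1.5729, -0.0036, -0.0013])
([148.3, -6.4, -137.1], [1.5729, -0.0036, -0.0013])
([204.3, -6.5, -137.0], [1.5729, -0.0036, -0.0013])
```

>>> apply_moves(rows=[[[0,-2,-40,0.15,0,0,0],[10,-4,-80,0.3,0,0,0],[20,-6,-120,0.45,0,0,0],[30,-6,-137,0.6,0,0,0],[48,-6,-137,0.75,-0.002,-0.001,0],[60,-6,-137,0.9,-0.002,-0.001,0],[80,-6,-137,1.05,-0.003,-0.001,0],[100,-6,-137,1.2,-0.0036,-0.0013,0],[115,-6,-137,1.35,-0.0036,-0.0013,0],[130,-6,-137,1.5,-0.0036,-0.0013,0],[148,-6.5,-137,1.573,-0.0036,-0.0013,0],[165,-6.5,-137,1.573,-0.0036,-0.0013,0],[180,-6.5,-137,1.573,-0.0036,-0.0013,0],[195,-6.5,-137,1.573,-0.0036,-0.0013,0],[195,-6.5,-137,1.573,-0.0036,-0.0013,0],[195,-6.5,-137,1.573,-0.0036,-0.0013,0],[195,-6.5,-137,1.573,-0.0036,-0.0013,0]]])

```text
time: 10.5
ee_pos: [0.4761, 0.1833, 0.0541]
tcp_rot: [18.7, 89.9, 18.7]
wrist_force: [0.3, 0.7, -0.2]
opening: 0.0109
```

```bash
python3 - <<'E'
from h import *
p,r,o=tool(); print(p,o["tcp_rot"],o["opening"],o["wrist_force"],o["q"]); print(r.as_matrix().round(3))
c=cams.camera("scene"); cv2.imwrite("pics/s5.png",cv2.resize(c["pixels"][130:260,240:400,::-1],None,fx=5,fy=4.5,interpolation=cv2.INTER_CUBIC))
for z in (.042,.04,.038,.036): print(delta([.4757,.1832,z],down(90)))
E
```

```text
[0.47613492 0.18331215 0.05414469] [18.71600364 89.92983189 18.71293287] 0.010856588094207201 [ 0.28004758  0.70162566 -0.24409235] [ 2.10583316e+01 -1.79414221e-01 -1.48707035e+01  7.52386014e+01
 -2.87152407e-03  2.10614006e+01]
[[ 0.001  0.     1.   ]
 [ 0.     1.    -0.   ]
 [-1.     0.     0.001]]
([12.2, -0.2, -0.5], [-0.0, 0.0013, -0.0004])
([14.2, -0.2, -0.5], [-0.0, 0.0013, -0.0004])
([16.2, -0.2, -0.5], [-0.0, 0.0013, -0.0004])
([18.2, -0.2, -0.5], [-0.0, 0.0013, -0.0004])
```

View pics/s5.png

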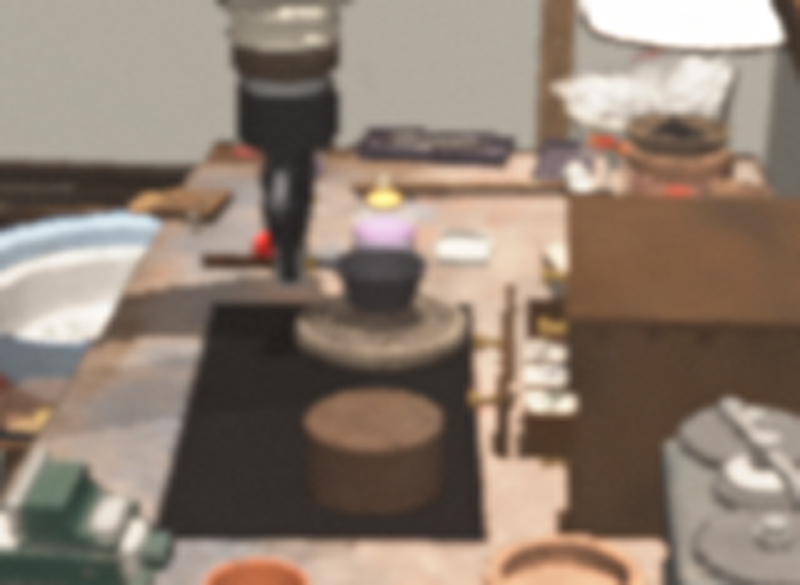

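The scene picture shows the ladle level just above the clay plate (bowl at about (383,275) in the enlargement). I lower it to contact.

>>> apply_moves(rows=[[[8,0,-0.5,0,0,0,0],[12,0,-0.5,0,0,0,0],[14,0,-0.5,0,0,0,0],[15.5,0,-0.5,0,0,0,0],[15.5,0,-0.5,0,0,0,0],[15.5,0,-0.5,0,0,0,0]]])

```text
time: 11.15
ee_pos: [0.4758, 0.1834, 0.0388]
tcp_rot: [17.9, 89.9, 17.9]
wrist_force: [-0.9, -0.4, -0.1]
opening: 0.0108
```

>>> apply_moves(rows=[[[1,0,0,0,0,0,0],[1.5,0,0,0,0,0,0],[2,0,0,0,0,0,0],[2,0,0,0,0,0,0]]])

```text
time: 11.55
ee_pos: [0.4757, 0.1835, 0.0379]
tcp_rot: [26.3, 89.9, 26.3]
wrist_force: [-7.6, -1.7, 9.8]
opening: 0.0108
```

>>> apply_moves(rows=[[[-1,0,0,0,0,0,0.4],[-1,0,0,0,0,0,0.4],[-1,0,0,0,0,0,0.4],[-1,0,0,0,0,0,0.4],[-10,0,0,0,0,0,0.4],[-40,0,0,0,0,0,0.4],[-80,0,0,0,0,0,0.5],[-120,0,0,0,0,0,0.6],[-160,0,0,0,0,0,0.6],[-160,0,-30,0,0,0,0.6],[-160,0,-60,0,0,0,0.6],[-160,0,-60,0,0,0,0.6]]])

```text
time: 12.75
ee_pos: [0.4134, 0.1834, 0.1993]
tcp_rot: [29.8, 89.8, 29.8]
wrist_force: [1.1, -0.3, 0.9]
opening: 0.051
```

```bash
python3 - <<'E'
from h import *
p,r,o=tool(); print(p,o["tcp_rot"],o["opening"],o["wrist_force"],o["q"])
c=cams.camera("wrist"); cv2.imwrite("pics/w6.png",c["pixels"][:,:,::-1])
c=cams.camera("top"); cv2.imwrite("pics/t6.png",cv2.resize(c["pixels"][150:260,220:420,::-1],None,fx=4,fy=4,interpolation=cv2.INTER_CUBIC))
E
```

```text
[0.41336694 0.18335505 0.19930532] [29.75858332 89.81434778 29.80838904] 0.05095516926419122 [ 1.08606341 -0.31999017  0.89951134] [ 2.39083641e+01 -9.09992759e+00 -7.14350719e+00  9.17717516e+01
  1.90837100e-02  2.38585891e+01]
```

View pics/w6.png

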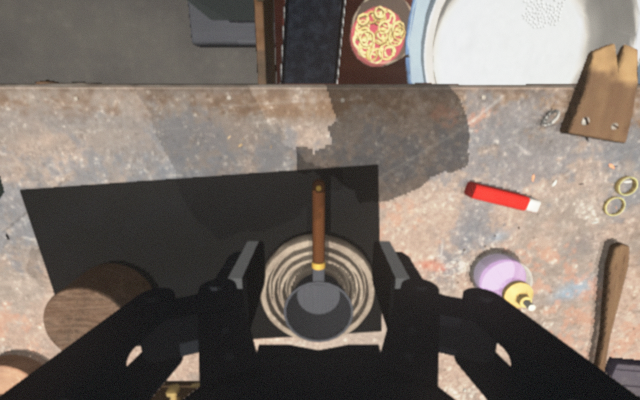

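View pics/t6.png

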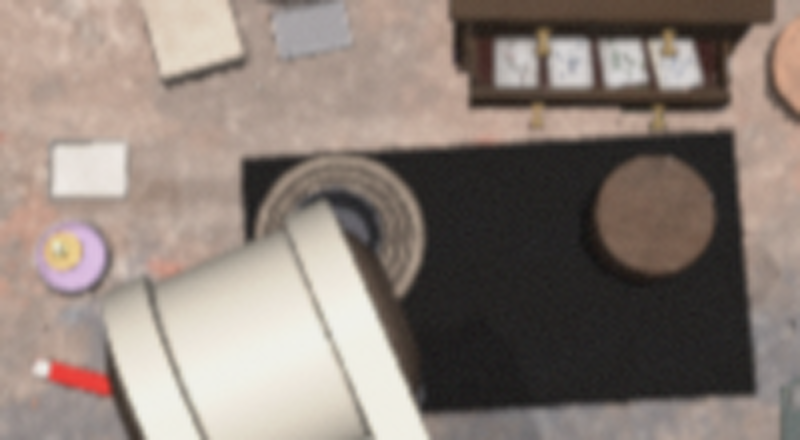

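```bash
python3 - <<'E'
from h import *
for z in (.2,.025): print(delta([.5279,-.3208,z],down(10.84)))
c=cams.camera("top") if 0 else None
E
```

```text
([-1.7, -504.4, 112.2], [1.3823, 0.0018, -0.0035])
([173.3, -504.6, 111.6], [1.3823, 0.0018, -0.0035])
```

>>> apply_moves(rows=[[[-2,-50,11,0.14,0,0,0.6],[-2,-100,22,0.28,0,0,0.6],[-2,-150,33,0.42,0,0,0.6],[-2,-200,44,0.56,0,0,0.6],[-2,-250,55,0.7,0,0,0.6],[-2,-300,66,0.84,0,0,0.6],[-2,-350,77,0.98,0,0,0.6],[-2,-400,88,1.12,0,0,0.6],[-2,-450,100,1.26,0,0,0.6],[-2,-490,110,1.38,0.0018,-0.0035,0.6],[10,-504.4,112.2,1.3823,0.0018,-0.0035,0.6],[50,-504.4,112.2,1.3823,0.0018,-0.0035,0.6],[90,-504.4,112,1.3823,0.0018,-0.0035,0.6],[120,-504.5,112,1.3823,0.0018,-0.0035,0.6],[120,-504.5,112,1.3823,0.0018,-0.0035,0.6],[120,-504.5,112,1.3823,0.0018,-0.0035,0.6]]])

```text
time: 14.45
ee_pos: [0.5281, -0.3207, 0.0785]
tcp_rot: [-140.6, 90.0, 140.3]
wrist_force: [0.7, -0.6, 0.9]
opening: 0.0513
```

```bash
python3 - <<'E'
from h import *
p,r,o=tool(); print(p,o["q"])
c=cams.camera("wrist"); cv2.imwrite("pics/w7.png",c["pixels"][:,:,::-1])
print(delta([.5279,-.3208,.025],down(10.84)))
print(project(c,[[.5153,-.255,.046],[.5279,-.3208,.049],[.5279-.003,-.3208+.015,.049],[.5401,-.3847,.049]]))
c=cams.camera("top"); cv2.imwrite("pics/t7.png",cv2.resize(c["pixels"][150:260,220:420,::-1],None,fx=4,fy=4,interpolation=cv2.INTER_CUBIC))
print(project(c,[[.5447,.1832,.023],[.5447,.1832,.059],[.562,-.0545,.058]]))
E
```

```text
[ 0.52812429 -0.32067605  0.07853759] [-3.12691056e+01  1.39936453e+01  3.41083109e+00  7.94617266e+01
  6.63905805e-03  4.78596337e+01]
([54.9, -0.9, -0.5], [0.0005, 0.001, -0.0012])
[[317.54424048 110.70184257]
 [317.48088037 231.82814593]
 [317.26808823 206.32000193]
 [317.38361691 328.65580583]]
[[304.43599534 209.07005476]
 [303.87689819 207.49860498]
 [383.14244498 202.77088594]]
```

View pics/w7.png

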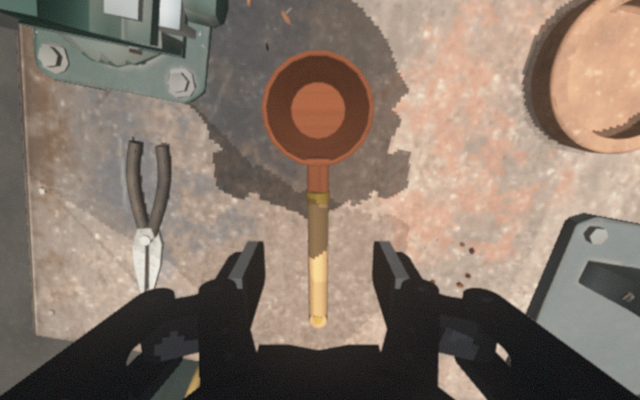

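View pics/t7.png

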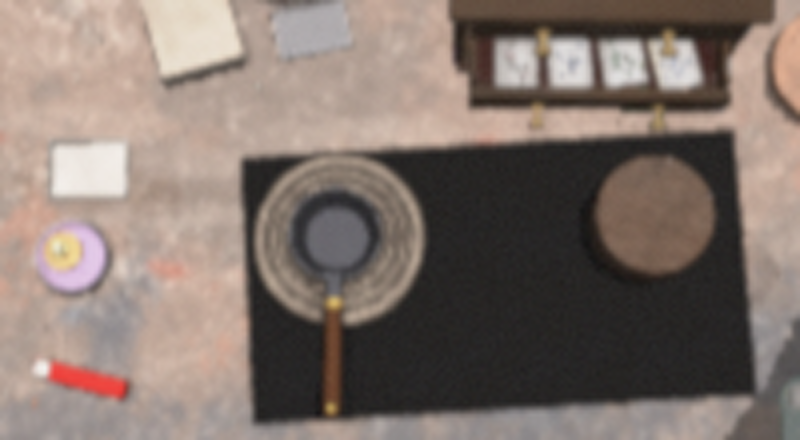

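>>> apply_moves(rows=[[[25,-0.9,-0.5,0,0.001,-0.001,0.6],[45,-0.9,-0.5,0,0.001,-0.001,0.6],[54,-0.9,-0.5,0,0.001,-0.001,0.6],[54,-0.9,-0.5,0,0.001,-0.001,0.6],[54,-0.9,-0.5,0,0.001,-0.001,0],[54,-0.9,-0.5,0,0.001,-0.001,0],[54,-0.9,-0.5,0,0.001,-0.001,0],[54,-0.9,-0.5,0,0.001,-0.001,0],[54,-0.9,-0.5,0,0.001,-0.001,0],[54,-0.9,-0.5,0,0.001,-0.001,0]]])

```text
time: 15.55
ee_pos: [0.5289, -0.3215, 0.0275]
tcp_rot: [47.0, 89.8, -32.1]
wrist_force: [0.4, -2.8, 7.2]
opening: 0.0108
```

```bash
python3 - <<'E'
from h import *
p,r,o=tool(); print(p,o["opening"],o["wrist_force"])
E
```

```text
[ 0.52889562 -0.32154765  0.02754818] 0.010782950994579479 [ 0.41470959 -2.76879165  7.20459036]
```

>>> apply_moves(rows=[[[-20,0,0,0,0,0,0],[-60,0,0,0,0,0,0],[-100,0,0,0,0,0,0],[-140,0,0,0,0,0,0],[-150,0,0,0,0,0,0],[-150,0,0,0,0,0,0],[-150,0,0,0,0,0,0]]])

```text
time: 16.25
ee_pos: [0.528, -0.321, 0.1757]
tcp_rot: [46.1, 89.9, -33.1]
wrist_force: [-0.8, -0.6, -1.7]
opening: 0.0108
```

```bash
python3 - <<'E'
from h import *
p,r,o=tool(); print(p,o["opening"],o["wrist_force"],o["tcp_rot"])
c=cams.camera("wrist"); cv2.imwrite("pics/w8.png",c["pixels"][:,:,::-1])
dr=r.as_matrix(); out=-dr[:,2]; print("camdir",out)
# bowl centre rim at z = p + (46-?)...
for d in (-.066,-.0685,-.071): print(project(c,p-out*d*-1+[0,0,0.021]), project(c,p+out*d*-1+[0,0,.021]))
print(delta([.45,.05,.24],down(100)))
E
```

```text
[ 0.52804783 -0.32100388  0.17567612] 0.010787369162043725 [-0.78321649 -0.55799116 -1.70753047] [ 46.09355247  89.92668798 -33.05240956]
camdir [-1.88307190e-01  9.82109777e-01 -8.87336209e-04]
[[317.84576881 399.80403504]] [[317.90477712 114.13977662]]
[[317.8449149  403.93785372]] [[317.9062418  107.04916574]]
[[317.84406846 408.0355735 ]] [[317.90772348  99.87621479]]
([-64.9, -6.6, -378.9], [-1.5559, 0.0003, 0.0])
```

View pics/w8.png

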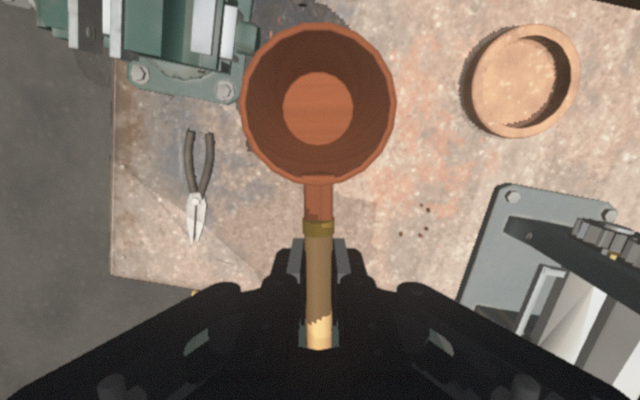

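```bash
python3 - <<'E'
from h import *
print(delta([.50,-.05,.24],down(95))); 
E
```

```text
([-64.9, 23.7, -271.3], [-1.4686, 0.0003, 0.0])
```

>>> apply_moves(rows=[[[-30,3,-40,-0.147,0,0,0],[-65,6,-80,-0.294,0,0,0],[-65,9,-110,-0.441,0,0,0],[-65,12,-135,-0.588,0,0,0],[-65,15,-160,-0.735,0,0,0],[-65,18,-185,-0.882,0,0,0],[-65,20,-210,-1.03,0,0,0],[-65,22,-235,-1.176,0,0,0],[-65,24,-260,-1.323,0,0,0],[-65,24,-271,-1.469,0,0,0],[-65,24,-271,-1.469,0,0,0]]])

```text
time: 17.4
ee_pos: [0.4997, -0.0489, 0.2385]
tcp_rot: [167.8, 89.9, 173.0]
wrist_force: [0.3, 0.1, -0.9]
opening: 0.0104
```

```bash
python3 - <<'E'
from h import *
p,r,o=tool(); print(p,o["opening"],o["q"])
print(delta([.5445,.2524,.24],down(180))); print(delta([.5445,.2524,.16],down(180))); 
E
```

```text
[ 0.49969134 -0.04894623  0.23845747] 0.010438678352538509 [-5.59628912e+00 -1.29514285e+00  4.44006382e+00  9.58709902e+01
  3.25251388e-03 -1.08524379e+01]
([-1.6, 296.0, 72.2], [-1.4791, -0.0015, -0.0021])
([78.4, 295.9, 72.4], [-1.4791, -0.0015, -0.0021])
```

>>> apply_moves(rows=[[[-2,30,7,-0.147,0,0,0],[-2,60,14,-0.294,0,0,0],[-2,90,22,-0.441,0,0,0],[-2,120,29,-0.588,0,0,0],[-2,150,36,-0.735,0,0,0],[-2,180,44,-0.882,0,0,0],[-2,210,51,-1.03,0,0,0],[-2,240,58,-1.176,0,0,0],[-2,270,66,-1.323,0,0,0],[-2,296,72,-1.479,-0.0015,-0.002,0],[30,296,72.4,-1.479,-0.0015,-0.002,0],[70,296,72.4,-1.479,-0.0015,-0.002,0],[78,296,72.4,-1.479,-0.0015,-0.002,0],[78,296,72.4,-1.479,-0.0015,-0.002,0],[78,296,72.4,-1.479,-0.0015,-0.002,0]]])

```text
time: 18.9
ee_pos: [0.5451, 0.2522, 0.162]
tcp_rot: [-62.3, 89.9, 27.6]
wrist_force: [0.7, 0.2, -0.9]
opening: 0.0108
```

```bash
python3 - <<'E'
from h import *
p,r,o=tool(); print(p,o["opening"],o["q"])
c=cams.camera("wrist"); cv2.imwrite("pics/w9.png",c["pixels"][:,:,::-1])
print(project(c,[[.5445,.1834,.059],[.5445,.1834,.023],p+[0,-.069,.0195]]))
print(delta([.5445,.2524,.16],down(180))); 
E
```

```text
[0.54509019 0.25219366 0.16196145] 0.010822320275736718 [ 2.48265556e+01  1.10240510e+01  9.12779295e+00  8.80288121e+01
  3.64664994e-03 -6.50524068e+01]
[[319.46629065 109.34483881]
 [319.37635695 109.22419739]
 [318.56858933 109.70541376]]
([2.6, 0.9, 0.0], [-0.0017, 0.0011, 0.0023])
```

View pics/w9.png

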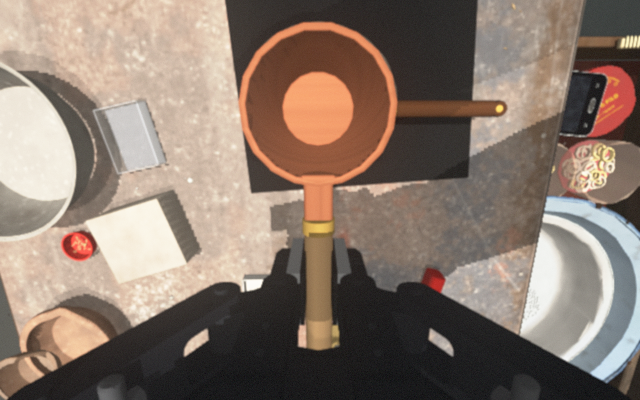

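```bash
python3 - <<'E'
from h import *
c=cams.camera("wrist"); P=cloud(c)
print(ray(c,[[506,108],[450,108],[400,108.5],[330,108.3]],.061))
m=(P[...,2]>.045)&(P[...,2]<.075)&(P[...,0]<.49)&(P[...,0]>.38)&(abs(P[...,1]-.183)<.02); q=P[m]; print(len(q),q.min(0),q.max(0),np.polyfit(q[:,0],q[:,1],1),q.mean(0))
cv2.imwrite("pics/w9z.png",cv2.resize(c["pixels"][0:220,230:520,::-1],None,fx=2.7,fy=2.7,interpolation=cv2.INTER_CUBIC))
E
```

```text
[[0.40865344 0.18288295 0.061     ]
 [0.44951451 0.18283247 0.061     ]
 [0.48600429 0.18313918 0.061     ]
 [0.53719409 0.1829353  0.061     ]]
1847 [0.40787188 0.17707856 0.05360757] [0.48916596 0.1886684  0.06341246] [-0.00094036  0.18326122] [0.44872687 0.18283925 0.06051025]
```

View pics/w9z.png

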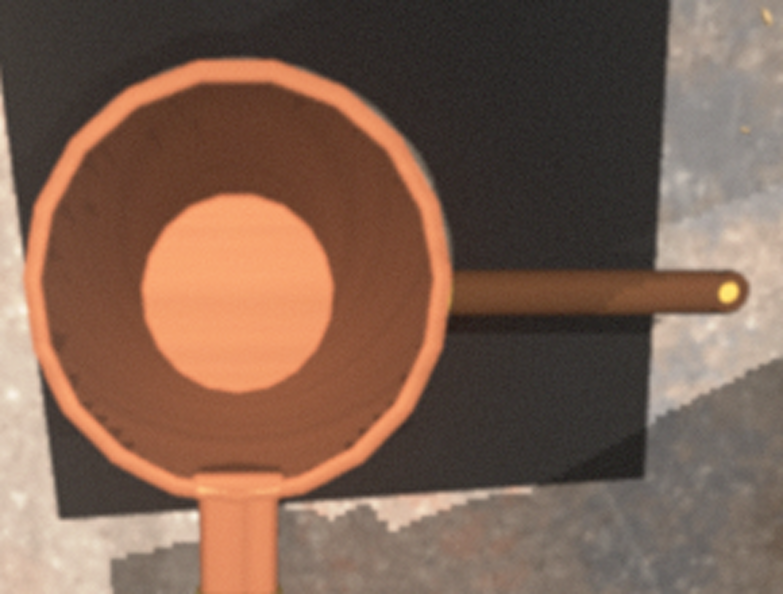

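```bash
python3 - <<'E'
from h import *
for z in (.06,.055): print(delta([.5452,.252,z],down(180)))
E
```

```text
([102.6, 0.5, -0.6], [-0.0014, 0.0013, 0.0026])
([107.6, 0.5, -0.6], [-0.0014, 0.0013, 0.0026])
```

>>> apply_moves(rows=[[[20,0.5,-0.6,-0.0014,0.0013,0.0026,0],[40,0.5,-0.6,-0.0014,0.0013,0.0026,0],[60,0.5,-0.6,-0.0014,0.0013,0.0026,0],[75,0.5,-0.6,-0.0014,0.0013,0.0026,0],[85,0.5,-0.6,-0.0014,0.0013,0.0026,0],[92,0.5,-0.6,-0.0014,0.0013,0.0026,0],[97,0.5,-0.6,-0.0014,0.0013,0.0026,0],[101,0.5,-0.6,-0.0014,0.0013,0.0026,0],[101,0.5,-0.6,-0.0014,0.0013,0.0026,0],[101,0.5,-0.6,-0.0014,0.0013,0.0026,0]]])

```text
time: 20.0
ee_pos: [0.5454, 0.2521, 0.0621]
tcp_rot: [-62.1, 90.0, 28.0]
wrist_force: [0.2, -0.1, -0.9]
opening: 0.0106
```

```bash
python3 - <<'E'
from h import *
p,r,o=tool(); print(p,o["opening"],o["wrist_force"],o["torque"])
for z in (.056,.054): print(delta([.5452,.252,z],down(180)))
c=cams.camera("scene"); cv2.imwrite("pics/s9.png",cv2.resize(c["pixels"][130:260,240:400,::-1],None,fx=5,fy=4.5,interpolation=cv2.INTER_CUBIC))
E
```

```text
[0.54536876 0.25214688 0.06207366] 0.010596478106143932 [ 0.23899867 -0.09320822 -0.8955456 ] [0.03407747 0.02255778 0.05933373]
([6.1, 0.2, -0.1], [0.0001, 0.0003, 0.0005])
([8.1, 0.2, -0.1], [0.0001, 0.0003, 0.0005])
```

View pics/s9.png

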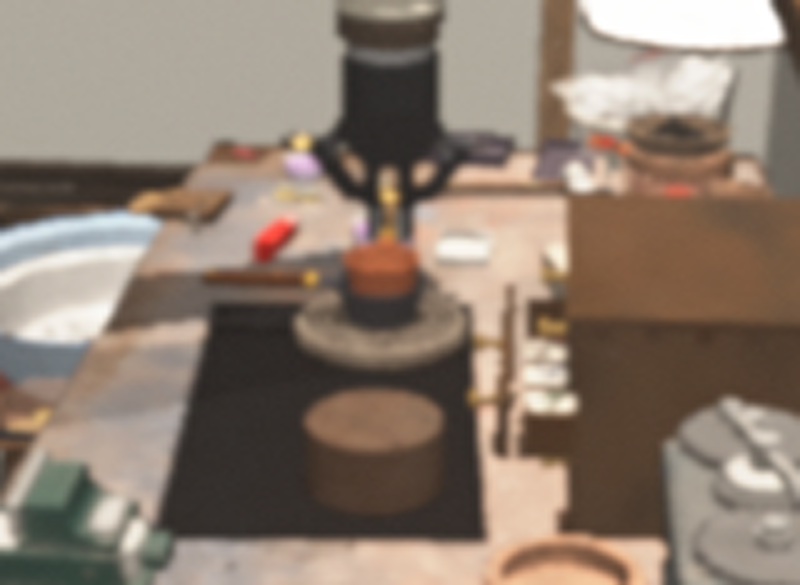

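The copper bowl is inside the dark one at about (380,265). I lower the last millimetres.

>>> apply_moves(rows=[[[3,0.2,0,0,0,0,0],[5,0.2,0,0,0,0,0],[6.5,0.2,0,0,0,0,0],[7.5,0.2,0,0,0,0,0],[7.5,0.2,0,0,0,0,0]]])

```text
time: 20.55
ee_pos: [0.5452, 0.2522, 0.0548]
tcp_rot: [-63.7, 89.9, 26.3]
wrist_force: [-0.6, -0.4, 1.0]
opening: 0.0104
```

>>> apply_moves(rows=[[[1,0,0,0,0,0,0],[1.5,0,0,0,0,0,0],[1.5,0,0,0,0,0,0]]])

```text
time: 20.85
ee_pos: [0.5455, 0.2526, 0.0542]
tcp_rot: [-55.0, 89.9, 35.0]
wrist_force: [-2.3, 2.0, 6.5]
opening: 0.0104
```

>>> apply_moves(rows=[[[-0.5,0,0,0,0,0,0.4],[-0.5,0,0,0,0,0,0.4],[-0.5,0,0,0,0,0,0.4],[-0.5,0,0,0,0,0,0.4],[-10,0,0,0,0,0,0.4],[-40,0,0,0,0,0,0.4],[-80,0,0,0,0,0,0.6],[-116,0,30,0,0,0,0.8],[-116,-5,80,0,0,0,0.8],[-116,-10,130,0,0,0,0.8],[-116,-15,155,0,0,0,0.8],[-116,-15,155,0,0,0,0.8],[-116,-15,155,0,0,0,0.8]]], newtons=30)

```text
time: 22.15
ee_pos: [0.56, 0.4078, 0.1704]
tcp_rot: [-63.8, 89.9, 26.3]
wrist_force: [0.0, -0.4, -0.3]
opening: 0.0685
```

```bash
python3 - <<'E'
from h import *
p,r,o=tool(); print(p,o["opening"],o["wrist_force"],o["q"])
c=cams.camera("wrist"); cv2.imwrite("pics/w10.png",c["pixels"][:,:,::-1])
np.savez("w10.npz",P=cloud(c),px=c["pixels"],**{k:c[k] for k in("fx","fy","cx","cy","eye","attitude","range_z")})
c=cams.camera("top"); cv2.imwrite("pics/t10.png",cv2.resize(c["pixels"][150:260,220:420,::-1],None,fx=4,fy=4,interpolation=cv2.INTER_CUBIC))
E
```

```text
[0.56000289 0.40778151 0.17038741] 0.06853874644746762 [ 0.04476315 -0.43009921 -0.31559429] [ 3.60678508e+01  2.46513770e+01  2.70602779e+01  9.23162810e+01
 -1.60061904e-02 -5.40034483e+01]
```

View pics/w10.png

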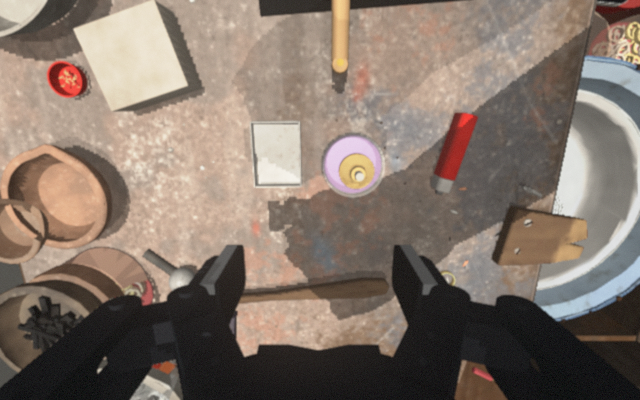

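View pics/t10.png

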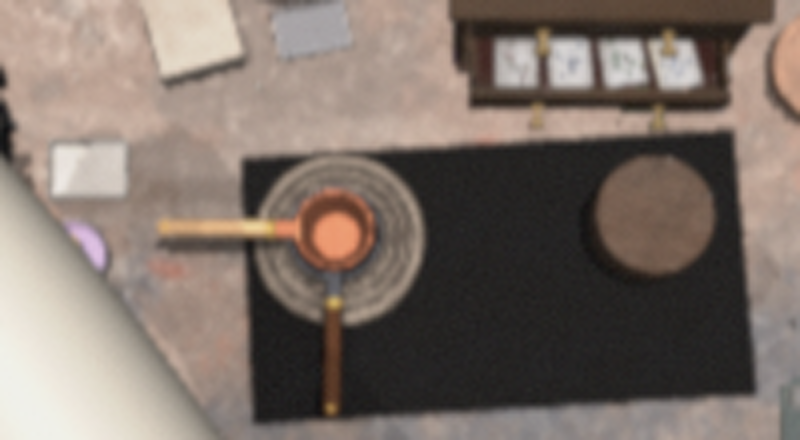

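```bash
python3 - <<'E'
from h import *
c=dict(np.load("w10.npz")); px=c["px"]; P=c["P"]
cv2.imwrite("pics/w10z.png",cv2.resize(px[100:210,240:490,::-1],None,fx=3.2,fy=3.2,interpolation=cv2.INTER_CUBIC))
hsv=cv2.cvtColor(px,cv2.COLOR_RGB2HSV)
m=((hsv[...,0]<8)|(hsv[...,0]>172))&(hsv[...,1]>150)&(hsv[...,2]>60); m[:100]=0;m[210:]=0;m[:,:420]=0;m[:,500:]=0
q=np.argwhere(m)[:,::-1]; w=ray(c,q,.023)[:,:2]*1000; print(len(q),cv2.minAreaRect(w.astype(np.float32)))
E
```

```text
1412 ((438.0897216796875, 370.5904541015625), (58.627132415771484, 19.94865608215332), 76.24163055419922)
```

View pics/w10z.png

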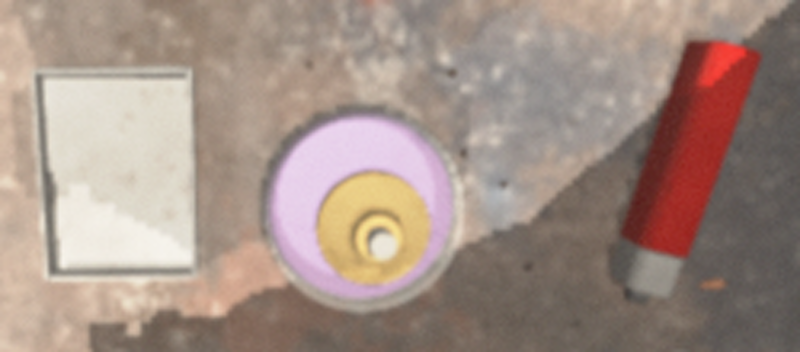

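```bash
python3 - <<'E'
from h import *
c=dict(np.load("w10.npz"))
f=lambda L:[[240+(u+.5)/3.2-.5,100+(v+.5)/3.2-.5] for u,v in L]
t=ray(c,f([(37,70),(192,67),(195,275),(48,279)]),.012); print(t.round(4),t.mean(0)); e=np.diff(np.r_[t,t[:1]],axis=0)[:,:2]; print(np.degrees(np.arctan2(e[:,1],e[:,0])),np.linalg.norm(e,axis=1))
print("lamp disc",ray(c,f([(373,228)]),.064),"tip",ray(c,f([(381,243)]),.073),"glass",ray(c,f([(363,208)]),.03))
# lighter top face corners: (690,42),(762,52) far end ; near
a=ray(c,f([(726,47),(668,270)]),.023); print(a); d=a[1]-a[0]; print(np.degrees(np.arctan2(d[1],d[0])),np.linalg.norm(d))
P=c["P"]; m=(P[...,2]>.012)&(P[...,2]<.035)&(P[...,0]<.47)&(P[...,0]>.41)&(P[...,1]>.32)&(P[...,1]<.44); q=P[m]
print(len(q),cv2.minAreaRect((q[:,:2]*1000).astype(np.float32)), q.mean(0))
E
```

```text
[[0.6218 0.35   0.012 ]
 [0.5776 0.3491 0.012 ]
 [0.5775 0.4099 0.012 ]
 [0.6218 0.4112 0.012 ]] [0.59967185 0.38004269 0.012     ]
[-178.82086224   90.04724265    1.72290017  -90.05060722] [0.04420786 0.06082143 0.04432278 0.06124431]
lamp disc [[0.53062053 0.38558436 0.064     ]] tip [[0.52966088 0.38748944 0.073     ]] glass [[0.52956668 0.38640727 0.03      ]]
[[0.43122446 0.34311839 0.023     ]
 [0.44006089 0.40549996 0.023     ]]
81.93761853896719 0.06300431352144778
1631 ((436.42169189453125, 380.347412109375), (76.94994354248047, 16.086898803710938), 75.55320739746094) [0.43732996 0.37691506 0.02137264]
```

```bash
python3 - <<'E'
from h import *
for z in (.17,.10,.015): print(delta([.5997,.380,z],down(90.5)))
E
```

```text
([1.0, -39.4, -26.6], [1.5617, 0.0026, 0.0007])
([71.0, -39.3, -26.7], [1.5617, 0.0026, 0.0007])
([156.0, -39.1, -26.8], [1.5617, 0.0026, 0.0007])
```

>>> apply_moves(rows=[[[1,-10,-7,0.147,0,0,0.87],[1,-20,-14,0.294,0,0,0.87],[1,-30,-20,0.441,0,0,0.87],[1,-39,-26.6,0.588,0,0,0.87],[1,-39,-26.6,0.735,0.001,0,0.87],[1,-39,-26.6,0.882,0.001,0,0.87],[1,-39,-26.6,1.03,0.002,0,0.87],[1,-39,-26.6,1.176,0.0026,0.0007,0.87],[1,-39.4,-26.6,1.323,0.0026,0.0007,0.87],[1,-39.4,-26.6,1.47,0.0026,0.0007,0.87],[20,-39.4,-26.6,1.562,0.0026,0.0007,0.87],[71,-39.3,-26.7,1.562,0.0026,0.0007,0.87],[110,-39.2,-26.7,1.562,0.0026,0.0007,0.87],[140,-39.1,-26.8,1.562,0.0026,0.0007,0.87],[156,-39.1,-26.8,1.562,0.0026,0.0007,0.87],[156,-39.1,-26.8,1.562,0.0026,0.0007,0.87],[156,-39.1,-26.8,1.562,0.0026,0.0007,0.87]]])

```text
time: 23.95
ee_pos: [0.6004, 0.3799, 0.0169]
tcp_rot: [32.8, 89.9, 33.3]
wrist_force: [0.3, 0.5, -0.1]
opening: 0.0745
```

```bash
python3 - <<'E'
from h import *
p,r,o=tool(); print(p,o["opening"],o["wrist_force"],o["q"])
c=cams.camera("wrist"); cv2.imwrite("pics/w11.png",c["pixels"][:,:,::-1])
for z in (.006,.0): print(delta([.5997,.380,z],down(90.5)))
E
```

```text
[0.60037272 0.37992666 0.01694911] 0.07452559158732448 [ 0.27744704  0.52587807 -0.09466748] [3.23256468e+01 2.79089839e+01 1.45227058e+01 7.65084460e+01
 1.79046428e-03 3.18744552e+01]
([11.6, -0.3, -1.1], [-0.0007, 0.0026, -0.0016])
([17.6, -0.3, -1.1], [-0.0007, 0.0026, -0.0016])
```

View pics/w11.png

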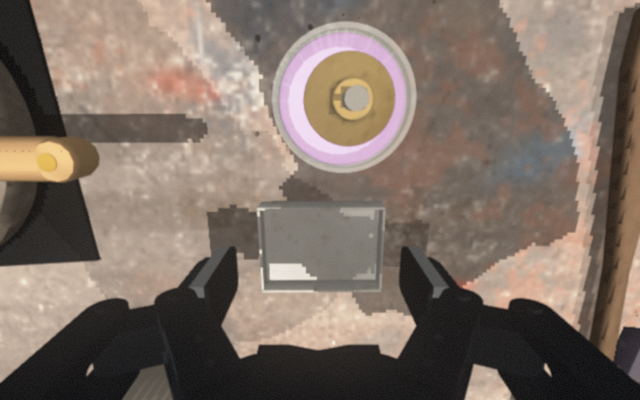

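>>> apply_moves(rows=[[[6,0,-1,0,0.0026,-0.0016,0.87],[11,0,-1,0,0.0026,-0.0016,0.87],[15,0,-1,0,0.0026,-0.0016,0.87],[17.5,0,-1,0,0.0026,-0.0016,0.87],[17.5,0,-1,0,0.0026,-0.0016,0.87]]])

```text
time: 24.5
ee_pos: [0.5995, 0.3802, -0.0006]
tcp_rot: [-146.6, 89.9, -146.1]
wrist_force: [1.0, 0.8, 0.3]
opening: 0.0745
```

>>> apply_moves(rows=[[[2,0,0,0,0,0,0.87],[4,0,0,0,0,0,0.87],[4,0,0,0,0,0,0.87]]])

```text
time: 24.8
ee_pos: [0.5993, 0.3801, -0.005]
tcp_rot: [-148.9, 89.9, -148.4]
wrist_force: [0.0, -0.3, 0.5]
opening: 0.0742
```

>>> apply_moves(rows=[[[0,0,0,0,0,0,0.6],[0,0,0,0,0,0,0.6],[0,0,0,0,0,0,0.6],[0,0,0,0,0,0,0.6]]], newtons=20)

```text
time: 25.2
ee_pos: [0.5994, 0.3801, -0.0048]
tcp_rot: [-149.6, 89.9, -149.1]
wrist_force: [-0.2, 0.2, 0.8]
opening: 0.0621
```

>>> apply_moves(rows=[[[0,0,0,0,0,0,0.5],[-15,0,0,0,0,0,0.5],[-40,0,0,0,0,0,0.5],[-80,0,0,0,0,0,0.5],[-120,0,0,0,0,0,0.5],[-150,0,0,0,0,0,0.5],[-150,0,0,0,0,0,0.5]]])

```text
time: 25.9
ee_pos: [0.6011, 0.3812, 0.1524]
tcp_rot: [31.9, 89.6, 32.4]
wrist_force: [0.3, -0.3, 0.4]
opening: 0.0622
```

```bash
python3 - <<'E'
from h import *
p,r,o=tool(); print(p,o["opening"],o["wrist_force"],o["q"])
c=cams.camera("wrist"); cv2.imwrite("pics/w12.png",c["pixels"][:,:,::-1])
print(delta([.5612,-.0546,.16],down(94.1)))
E
```

```text
[0.60107169 0.38119707 0.15237039] 0.062248272663634224 [ 0.29391374 -0.31822932  0.35270314] [3.23826925e+01 2.69734173e+01 2.82066454e+01 9.07919081e+01
 3.23950681e-06 3.19176354e+01]
([-11.9, -435.1, -42.8], [-0.0635, 0.0038, -0.0022])
```

View pics/w12.png

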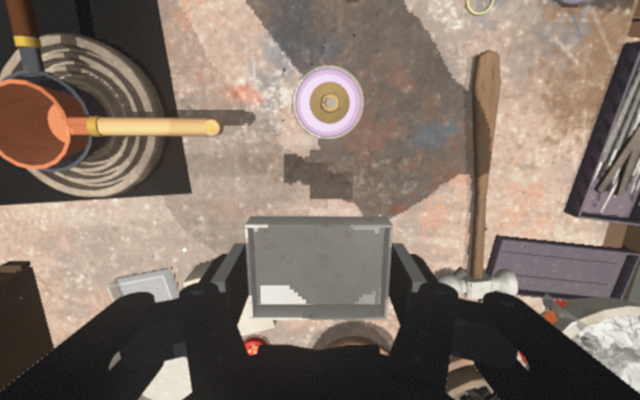

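>>> apply_moves(rows=[[[-12,-40,-10,-0.02,0.002,-0.001,0.5],[-12,-85,-20,-0.04,0.003,-0.002,0.5],[-12,-130,-30,-0.0635,0.0038,-0.002,0.5],[-12,-175,-42.8,-0.0635,0.0038,-0.002,0.5],[-12,-220,-42.8,-0.0635,0.0038,-0.002,0.5],[-12,-265,-42.8,-0.0635,0.0038,-0.002,0.5],[-12,-310,-42.8,-0.0635,0.0038,-0.002,0.5],[-12,-355,-42.8,-0.0635,0.0038,-0.002,0.5],[-12,-395,-42.8,-0.0635,0.0038,-0.002,0.5],[-12,-425,-42.8,-0.0635,0.0038,-0.002,0.5],[-12,-435,-42.8,-0.0635,0.0038,-0.002,0.5],[-12,-435,-42.8,-0.0635,0.0038,-0.002,0.5],[-12,-435,-42.8,-0.0635,0.0038,-0.002,0.5]]])

```text
time: 27.25
ee_pos: [0.5611, -0.0537, 0.1597]
tcp_rot: [136.6, 89.9, 140.7]
wrist_force: [-0.0, -0.4, -0.8]
opening: 0.062
```

```bash
python3 - <<'E'
from h import *
p,r,o=tool(); print(p,o["opening"],o["wrist_force"],o["q"])
c=cams.camera("wrist"); cv2.imwrite("pics/w13.png",c["pixels"][:,:,::-1])
for z in (.07,.055): print(delta([.5612,-.0546,z],down(94.1)))
E
```

```text
[ 0.56105897 -0.05370267  0.15966441] 0.06201720696194584 [-0.02477017 -0.36952477 -0.75135952] [-5.48411528e+00  6.01978241e+00  3.27125557e+00  8.73005506e+01
  3.28547662e-02 -9.59866780e+00]
([89.8, -1.3, 0.0], [0.001, -0.0006, -0.0006])
([104.8, -1.3, 0.0], [0.001, -0.0006, -0.0006])
```

View pics/w13.png

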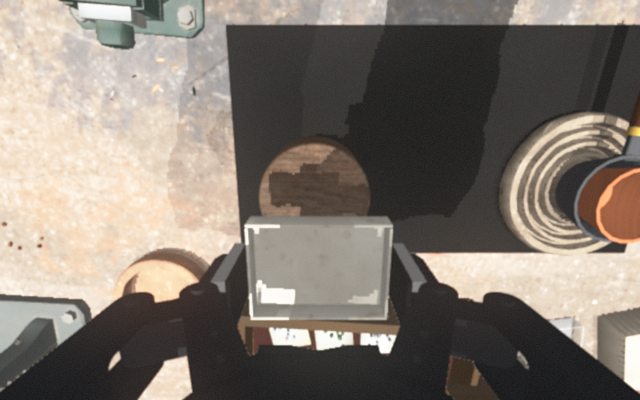

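```bash
python3 - <<'E'
from h import *
c=cams.camera("wrist"); im=c["pixels"].copy()
def dr(cx,cy,z,r,col):
    a=np.linspace(0,2*np.pi,90); pts=project(c,np.c_[cx+r*np.cos(a),cy+r*np.sin(a),np.full(90,z)]); print(pts.min(0),pts.max(0))
    cv2.polylines(im,[np.round(pts*8).astype(np.int32)],True,col,1,shift=3)
dr(.5612,-.0546,.058,.0455,(0,255,0))
dr(.544,.183,.023,.067,(0,255,0))
cv2.imwrite("pics/w13o.png",cv2.resize(im[100:270,220:640,::-1],None,fx=1.9,fy=1.9,interpolation=cv2.INTER_CUBIC))
E
```

```text
[259.8088637  140.33273255] [375.03356281 251.41073467]
[507.61382534 110.69954654] [660.99792362 256.53185691]
```

View pics/w13o.png

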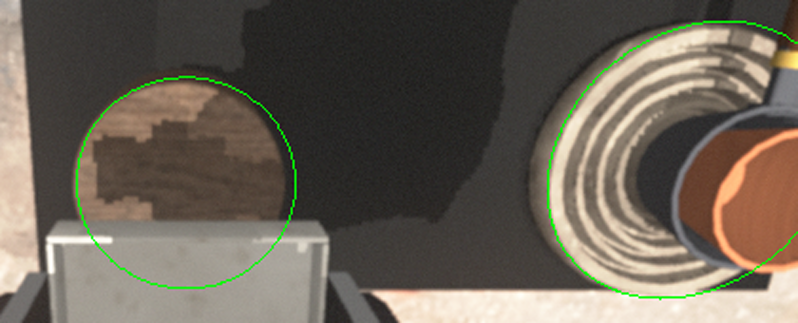

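>>> apply_moves(rows=[[[25,-2,0,0,0,0,0.5],[50,-2,0,0,0,0,0.5],[75,-2,0,0,0,0,0.5],[90,-2,0,0,0,0,0.5],[98,-2,0,0,0,0,0.5],[103,-2,0,0,0,0,0.5],[103,-2,0,0,0,0,0.5],[103,-2,0,0,0,0,0.5]]])

```text
time: 28.15
ee_pos: [0.5618, -0.0552, 0.0579]
tcp_rot: [15.4, 89.9, 19.6]
wrist_force: [-0.1, 1.3, 0.4]
opening: 0.0619
```

>>> apply_moves(rows=[[[1,0,0,0,0,0,0.5],[2,0,0,0,0,0,0.5],[3,0,0,0,0,0,0.5],[3,0,0,0,0,0,0.5]]])

```text
time: 28.55
ee_pos: [0.5618, -0.0552, 0.0548]
tcp_rot: [18.8, 90.0, 23.0]
wrist_force: [0.5, -0.6, -0.6]
opening: 0.062
```

>>> apply_moves(rows=[[[1,0,0.5,0,0,0,0.5],[2,0,0.5,0,0,0,0.5],[2,0,0.5,0,0,0,0.5]]])

```text
time: 28.85
ee_pos: [0.5624, -0.0552, 0.0531]
tcp_rot: [6.3, 89.9, 10.5]
wrist_force: [-0.8, 0.9, 3.2]
opening: 0.0621
```

>>> apply_moves(rows=[[[0,0,0,0,0,0,0.85],[0,0,0,0,0,0,0.85],[0,0,0,0,0,0,0.85],[-10,0,0,0,0,0,0.85],[-40,0,0,0,0,0,0.85],[-80,0,0,0,0,0,0.85],[-110,0,0,0,0,0,0.85],[-110,0,-40,0,0,0,0.85],[-110,0,-80,0,0,0,0.85],[-110,0,-80,0,0,0,0.85]]])

```text
time: 29.85
ee_pos: [0.4792, -0.0612, 0.1642]
tcp_rot: [0.2, 89.9, 4.4]
wrist_force: [0.2, -0.9, 1.0]
opening: 0.0729
```

```bash
python3 - <<'E'
from h import *
p,r,o=tool(); print(p,o["opening"],o["wrist_force"],o["q"])
c=cams.camera("wrist"); cv2.imwrite("pics/w14.png",c["pixels"][:,:,::-1])
print(delta([.45,.38,.165],down(90)))
print(project(c,[[.5612,-.0555,.058],[.5612,-.0555,.07]]))
E
```

```text
[ 0.47919507 -0.06119161  0.16424995] 0.0728528243746994 [ 0.23037574 -0.86999833  0.96979271] [-7.28391245e+00 -5.07580667e+00 -7.39271304e+00  8.76272035e+01
  1.15541721e-02 -1.14353887e+01]
([-0.7, 442.3, 0.8], [0.0725, 0.0029, 0.0001])
[[318.61432567 287.65785603]
 [318.63506401 295.35436165]]
```

View pics/w14.png

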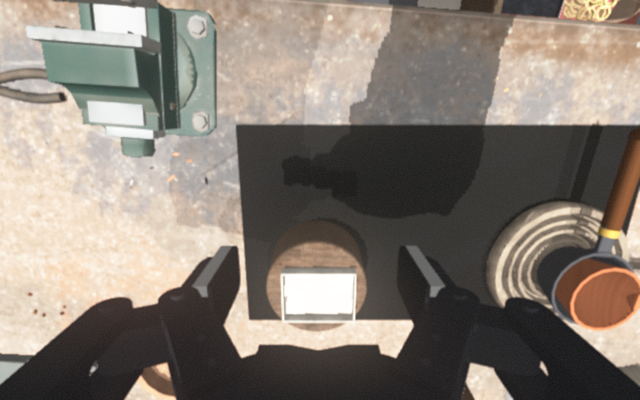

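```bash
python3 - <<'E'
from h import *
c=cams.camera("wrist"); im=c["pixels"].copy()
print(c["shot"])
cv2.imwrite("pics/w14z.png",cv2.resize(im[200:350,230:400,::-1],None,fx=4,fy=4,interpolation=cv2.INTER_CUBIC))
t=cams.camera("top"); cv2.imwrite("pics/t14z.png",cv2.resize(t["pixels"][170:240,340:420,::-1],None,fx=8,fy=8,interpolation=cv2.INTER_CUBIC))
E
```

```text
27
```

View pics/w14z.png

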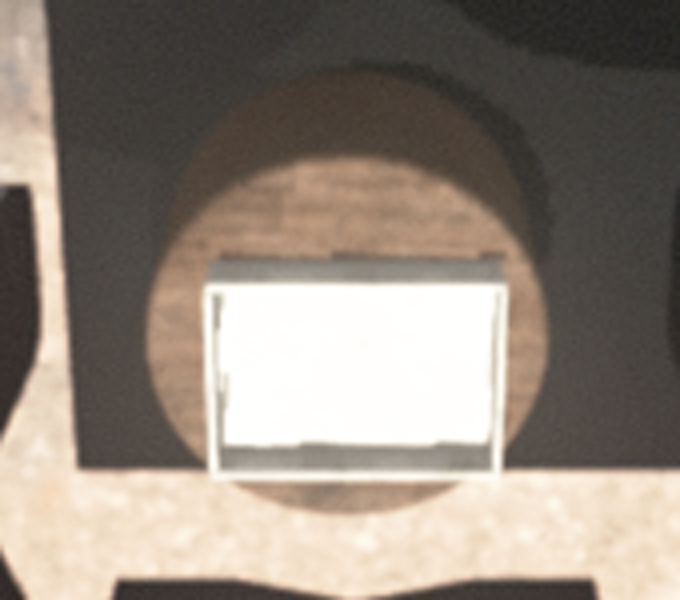

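View pics/t14z.png

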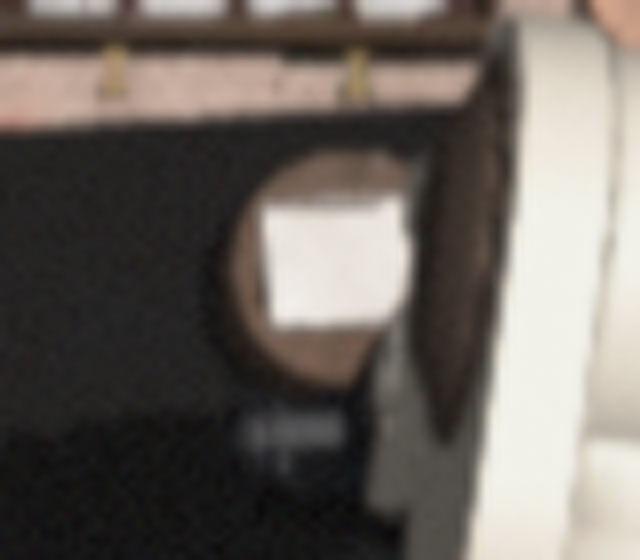

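```bash
python3 - <<'E'
from h import *
c=cams.camera("wrist")
f=lambda L:[[230+(u+.5)/4-.5,200+(v+.5)/4-.5] for u,v in L]
d=ray(c,f([(145,336),(548,336),(346,157),(346,515),(195,225),(500,228)]),.058); print(d.round(4)); print(circ(d))
t=ray(c,f([(206,284),(507,284),(500,477),(212,479)]),.070); print(t.round(4),t.mean(0)); print(ray(c,f([(213,256),(500,256)]),.058))
E
```

```text
[[ 0.5646 -0.1014  0.058 ]
 [ 0.5582 -0.0141  0.058 ]
 [ 0.5195 -0.0609  0.058 ]
 [ 0.607  -0.0546  0.058 ]
 [ 0.5374 -0.0916  0.058 ]
 [ 0.5333 -0.0272  0.058 ]]
(np.float64(0.5635963370964296), np.float64(-0.05760255911640583), np.float64(0.043547876569767115))
[[ 0.5445 -0.0877  0.07  ]
 [ 0.54   -0.0263  0.07  ]
 [ 0.5857 -0.023   0.07  ]
 [ 0.5907 -0.0845  0.07  ]] [ 0.56521059 -0.05536389  0.07      ]
[[ 0.54431513 -0.08752223  0.058     ]
 [ 0.53983279 -0.02647161  0.058     ]]
```

```bash
python3 - <<'E'
from h import *
for z in (.165,.085): print(delta([.5300,.3862,z],down(92)))
E
```

```text
([-1.2, 442.7, 79.3], [0.0381, 0.0024, -0.0])
([78.8, 442.7, 79.1], [0.0381, 0.0024, -0.0])
```

>>> apply_moves(rows=[[[-1,45,8,0,0,0,0.7],[-1,90,16,0.02,0,0,0.7],[-1,135,24,0.038,0,0,0.7],[-1,180,32,0.038,0,0,0.7],[-1,225,40,0.038,0.002,0,0.7],[-1,270,48,0.038,0.002,0,0.7],[-1,315,56,0.038,0.002,0,0.7],[-1,360,64,0.038,0.002,0,0.7],[-1,405,72,0.038,0.002,0,0.7],[-1,440,79,0.038,0.002,0,0.7],[-1,442.7,79.3,0.038,0.0024,0,0.7],[20,442.7,79.3,0.038,0.0024,0,0.7],[50,442.7,79.2,0.038,0.0024,0,0.7],[68,442.7,79.2,0.038,0.0024,0,0.7],[68,442.7,79.2,0.038,0.0024,0,0.7],[68,442.7,79.2,0.038,0.0024,0,0.7]]])

```text
time: 31.65
ee_pos: [0.5304, 0.3861, 0.0959]
tcp_rot: [-135.4, 90.0, -133.4]
wrist_force: [0.5, 0.8, 0.7]
opening: 0.0599
```

```bash
python3 - <<'E'
from h import *
p,r,o=tool(); print(p,o["opening"],o["wrist_force"],o["q"])
c=cams.camera("wrist"); cv2.imwrite("pics/w15.png",c["pixels"][:,:,::-1])
print(project(c,[[.53,.3862,.073],[.53,.3862,.064],[p[0],p[1],.073],[.53,.3862,.03]]))
for z in (.06,.047): print(delta([.5300,.3862,z],down(92)))
s=cams.camera("scene"); cv2.imwrite("pics/s15.png",cv2.resize(s["pixels"][140:230,260:360,::-1],None,fx=6,fy=6,interpolation=cv2.INTER_CUBIC))
E
```

```text
[0.53038549 0.38612981 0.095937  ] 0.05988213495750742 [0.50448364 0.75374766 0.73808822] [ 3.60572288e+01  1.90554516e+01  1.15646127e+01  8.25334044e+01
 -4.51909852e-03  3.40619080e+01]
[[319.55508877 236.14194927]
 [319.49375162 230.22966437]
 [319.40327671 236.78487385]
 [319.30572978 212.10624695]]
([36.9, -0.2, -0.8], [-0.0, 0.0011, -0.0006])
([49.9, -0.2, -0.8], [-0.0, 0.0011, -0.0006])
```

View pics/w15.png

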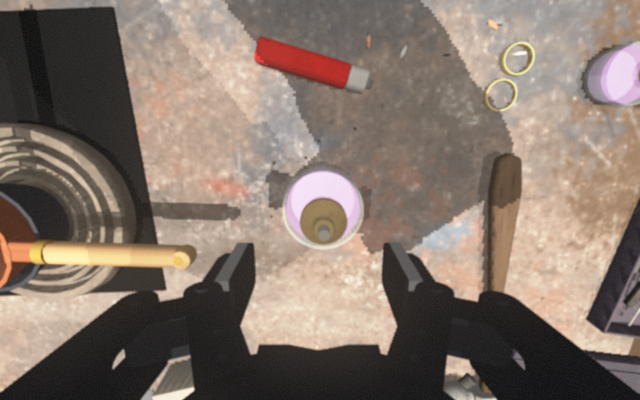

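View pics/s15.png

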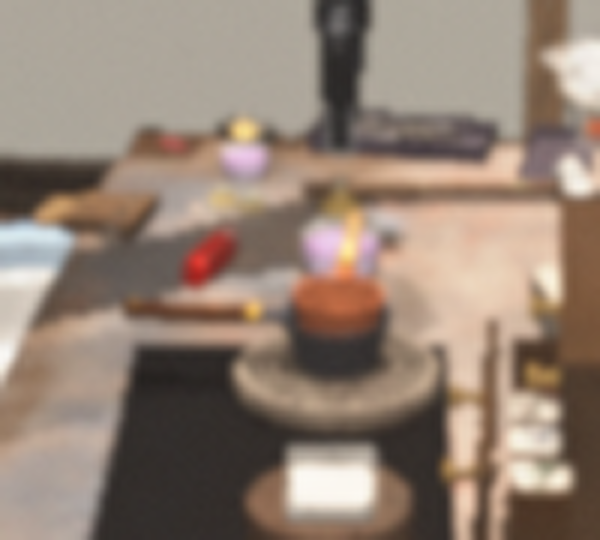

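>>> apply_moves(rows=[[[15,1.8,2,0,0,0,0.7],[30,1.8,2,0,0,0,0.7],[42,1.8,2,0,0,0,0.7],[49,1.8,2,0,0,0,0.7],[49,1.8,2,0,0,0,0.7]]], newtons=30)

```text
time: 32.25
ee_pos: [0.5321, 0.3879, 0.0464]
tcp_rot: [-142.0, 90.0, -140.0]
wrist_force: [0.1, 0.2, 0.9]
opening: 0.0603
```

```bash
python3 - <<'E'
from h import *
p,r,o=tool(); print(p,o["opening"],o["wrist_force"])
c=cams.camera("wrist"); cv2.imwrite("pics/w16.png",c["pixels"][:,:,::-1])
E
```

```text
[0.532073   0.38793592 0.04640358] 0.06032976139614927 [0.10595411 0.24714434 0.90335985]
```

View pics/w16.png

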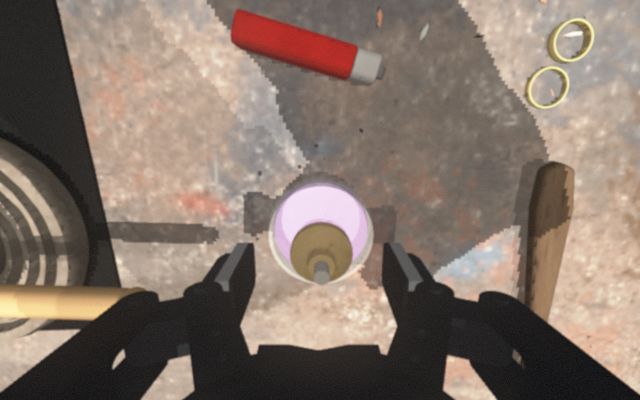

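>>> apply_moves(rows=[[[0,0.5,-4,0,0,0,0.7],[0,0.5,-4,0,0,0,0.7],[0,0.5,-4,0,0,0,0.45],[0,0.5,-4,0,0,0,0.35],[0,0.5,-4,0,0,0,0.2],[0,0.5,-4,0,0,0,0.2],[0,0.5,-4,0,0,0,0.2],[0,0.5,-4,0,0,0,0.2]]])

```text
time: 33.1
ee_pos: [0.5286, 0.3888, 0.0481]
tcp_rot: [38.8, 89.9, 40.8]
wrist_force: [-1.5, 1.1, 4.1]
opening: 0.0262
```

```bash
python3 - <<'E'
from h import *
p,r,o=tool(); print(p,o["opening"],o["wrist_force"])
c=cams.camera("wrist"); cv2.imwrite("pics/w17.png",c["pixels"][:,:,::-1])
E
```

```text
[0.5286402  0.38881816 0.04808964] 0.02624663860509444 [-1.48864495  1.11491567  4.08683698]
```

View pics/w17.png

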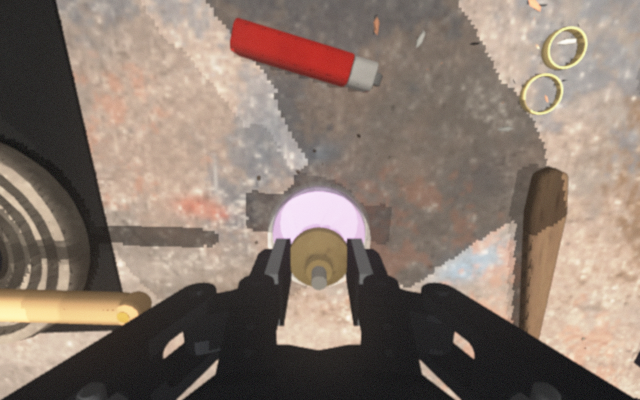

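>>> apply_moves(rows=[[[0,0,0,0,0,0,0.1],[0,0,0,0,0,0,0.1],[-10,0,0,0,0,0,0.1],[-25,0,0,0,0,0,0.1],[-45,0,0,0,0,0,0.1],[-65,0,0,0,0,0,0.1],[-85,0,0,0,0,0,0.1],[-100,0,0,0,0,0,0.1],[-100,0,0,0,0,0,0.1]]], newtons=40)

```text
time: 34.05
ee_pos: [0.5294, 0.3893, 0.1513]
tcp_rot: [34.8, 89.7, 36.8]
wrist_force: [-0.4, 0.2, 0.1]
opening: 0.0255
```

```bash
python3 - <<'E'
from h import *
p,r,o=tool(); print(p,o["opening"],o["wrist_force"])
c=cams.camera("wrist"); cv2.imwrite("pics/w18.png",c["pixels"][:,:,::-1])
s=cams.camera("scene"); cv2.imwrite("pics/s18.png",cv2.resize(s["pixels"][110:230,260:380,::-1],None,fx=5,fy=5,interpolation=cv2.INTER_CUBIC))
E
```

```text
[0.52944046 0.38930104 0.15129862] 0.025500007460674753 [-0.42706628  0.2331934   0.14486845]
```

View pics/w18.png

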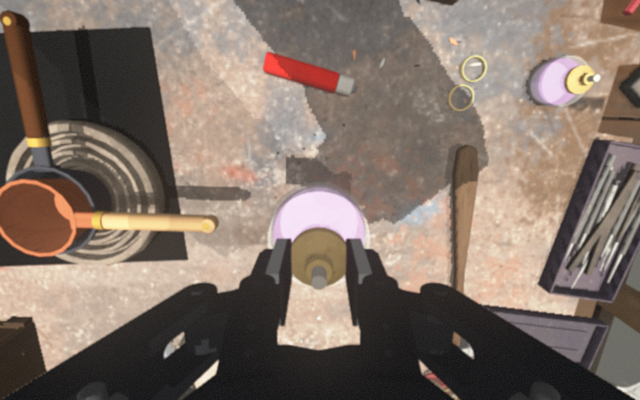

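View pics/s18.png

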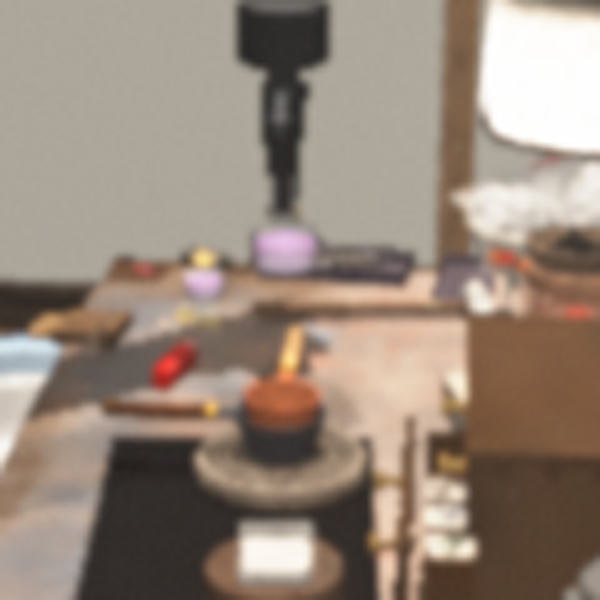

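```bash
python3 - <<'E'
from h import *
p,r,o=tool()
c=cams.camera("wrist")
print(ray(c,[[319,275]],p[2]-.0481+.073)-p, ray(c,[[319,252]],p[2]-.0481+.064)-p, ray(c,[[319.5,236]],p[2]-.0481+.03)-p)
cv2.imwrite("pics/w18z.png",cv2.resize(c["pixels"][170:300,250:390,::-1],None,fx=5,fy=4.5,interpolation=cv2.INTER_CUBIC))
print(delta([.5526,.0633,.16],down(92)))
E
```

```text
[[-0.00299975 -0.00051061  0.0249    ]] [[-0.00901517 -0.00069473  0.0159    ]] [[-2.44603924e-03 -6.50713419e-05 -1.81000000e-02]]
([-12.9, -325.9, 12.9], [0.0, 0.0003, -0.0003])
```

View pics/w18z.png

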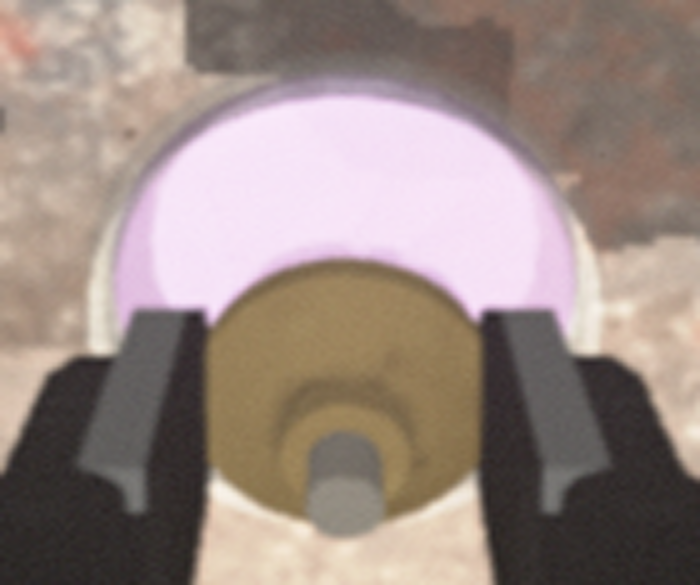

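>>> apply_moves(rows=[[[-10,-30,2,0,0,0,0.1],[-13,-70,4,0,0,0,0.1],[-13,-110,6,0,0,0,0.1],[-13,-150,8,0,0,0,0.1],[-13,-190,9,0,0,0,0.1],[-13,-230,11,0,0,0,0.1],[-13,-265,13,0,0,0,0.1],[-13,-295,13,0,0,0,0.1],[-13,-315,13.5,0,0,0,0.1],[-13,-325.5,13.8,0,0,0,0.1],[-13,-325.5,13.8,0,0,0,0.1],[-13,-325.5,13.8,0,0,0,0.1]]])

```text
time: 35.4
ee_pos: [0.5533, 0.0643, 0.1596]
tcp_rot: [127.0, 90.0, 129.0]
wrist_force: [1.1, 0.1, -1.8]
opening: 0.0256
```

```bash
python3 - <<'E'
from h import *
p,r,o=tool(); print(p,o["opening"],o["wrist_force"]); print(r.as_matrix().round(4))
for z in (.06,.051): print(delta([.5535,.0635,z],down(92)))
E
```

```text
[0.55332983 0.0643207  0.15959006] 0.025635151892957144 [ 1.12640501  0.13603509 -1.75036265]
[[-5.000e-04 -3.500e-02  9.994e-01]
 [ 6.000e-04  9.994e-01  3.500e-02]
 [-1.000e+00  6.000e-04 -5.000e-04]]
([99.6, -0.9, 0.2], [0.0001, -0.0005, -0.0006])
([108.6, -0.9, 0.2], [0.0001, -0.0005, -0.0006])
```

>>> apply_moves(rows=[[[25,-0.9,0.2,0,0,0,0.1],[50,-0.9,0.2,0,0,0,0.1],[75,-0.9,0.2,0,0,0,0.1],[92,-0.9,0.2,0,0,0,0.1],[100,-0.9,0.2,0,0,0,0.1],[104,-0.9,0.2,0,0,0,0.1],[104,-0.9,0.2,0,0,0,0.1],[104,-0.9,0.2,0,0,0,0.1]]])

```text
time: 36.2
ee_pos: [0.554, 0.0638, 0.0566]
tcp_rot: [40.1, 89.9, 42.1]
wrist_force: [0.3, 0.4, -0.3]
opening: 0.0261
```

```bash
python3 - <<'E'
from h import *
p,r,o=tool(); print(p,o["opening"],o["wrist_force"])
s=cams.camera("scene"); cv2.imwrite("pics/s19.png",cv2.resize(s["pixels"][150:250,270:370,::-1],None,fx=6,fy=6,interpolation=cv2.INTER_CUBIC))
c=cams.camera("wrist"); cv2.imwrite("pics/w19.png",c["pixels"][:,:,::-1])
E
```

```text
[0.55401726 0.06375623 0.05655204] 0.02614187614229938 [ 0.3019592   0.36177057 -0.28917086]
```

View pics/s19.png

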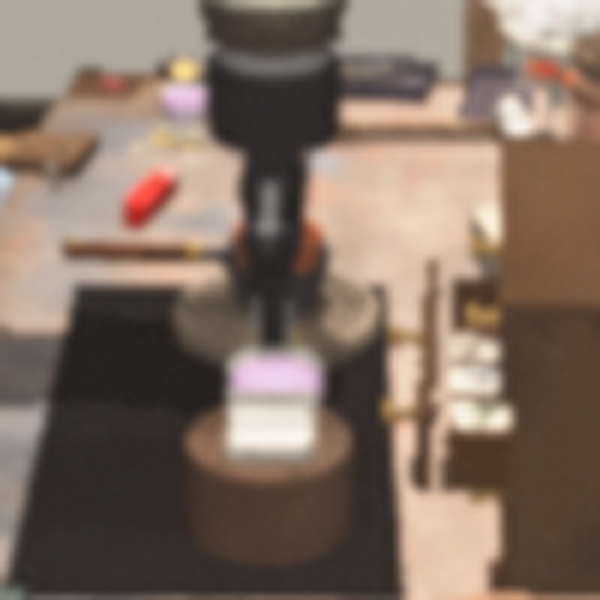

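View pics/w19.png

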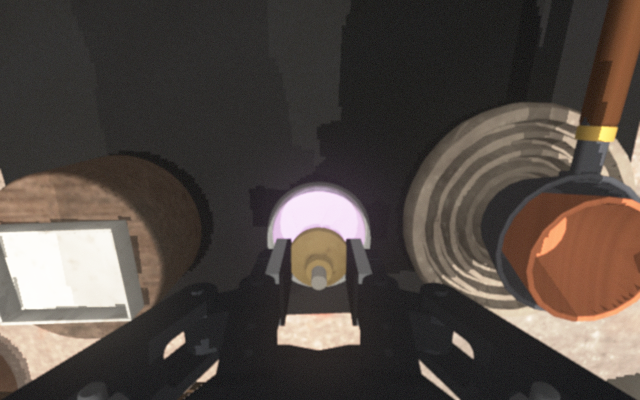

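>>> apply_moves(rows=[[[2,0,-0.5,0,0,0,0.1],[4,0,-0.5,0,0,0,0.1],[5,0,-0.5,0,0,0,0.1],[5,0,-0.5,0,0,0,0.1]]])

```text
time: 36.7
ee_pos: [0.5534, 0.0635, 0.0513]
tcp_rot: [47.4, 89.9, 49.4]
wrist_force: [-0.3, 0.2, -0.5]
opening: 0.0259
```

>>> apply_moves(rows=[[[0.7,0,0,0,0,0,0.1],[0.7,0,0,0,0,0,0.1]]])

```text
time: 36.9
ee_pos: [0.5536, 0.0635, 0.0512]
tcp_rot: [29.6, 89.9, 31.6]
wrist_force: [-1.7, -0.2, 3.6]
opening: 0.0259
```

>>> apply_moves(rows=[[[0,0,0,0,0,0,0.4],[0,0,0,0,0,0,0.55],[0,0,0,0,0,0,0.6],[0,0,0,0,0,0,0.6],[-15,0,0,0,0,0,0.6],[-40,0,0,0,0,0,0.6],[-80,0,0,0,0,0,0.6],[-110,0,-40,0,0,0,0.6],[-110,0,-85,0,0,0,0.6],[-110,0,-85,0,0,0,0.6]]])

```text
time: 37.9
ee_pos: [0.465, 0.0603, 0.1634]
tcp_rot: [21.0, 89.8, 23.0]
wrist_force: [0.6, 0.8, -0.8]
opening: 0.0512
```

```bash
python3 - <<'E'
from h import *
p,r,o=tool(); print(p,o["opening"],o["wrist_force"],o["q"])
c=cams.camera("wrist"); cv2.imwrite("pics/w20.png",c["pixels"][:,:,::-1])
np.savez("w20.npz",P=cloud(c),px=c["pixels"],**{k:c[k] for k in("fx","fy","cx","cy","eye","attitude","range_z")})
print(project(c,[[.5526,.0635,.076],[.5526,.0635,.033]]))
print(delta([.4364,.3805,.17],down(165.8)))
E
```

```text
[0.46498935 0.06031143 0.16341611] 0.05117017985573461 [ 0.55212927  0.75334235 -0.80996956] [ 7.36455597e+00 -7.11841590e+00 -9.35205530e+00  8.76154798e+01
  4.23354163e-02  5.34658123e+00]
[[318.98702082 305.53923339]
 [318.82729573 278.75867764]]
([-6.6, 320.9, -19.5], [-1.2877, 0.0041, 0.0017])
```

View pics/w20.png

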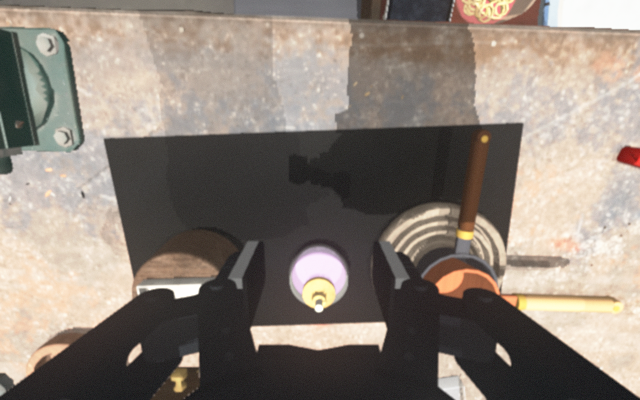

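>>> apply_moves(rows=[[[-7,35,-2,-0.14,0,0,0.5],[-7,70,-4,-0.28,0,0,0.5],[-7,105,-6,-0.42,0,0,0.5],[-7,140,-8,-0.56,0,0,0.5],[-7,175,-10,-0.7,0,0,0.5],[-7,210,-12,-0.84,0.001,0,0.5],[-7,245,-15,-0.98,0.002,0.001,0.5],[-7,280,-17,-1.12,0.003,0.001,0.5],[-7,310,-19,-1.26,0.004,0.0017,0.5],[-7,321,-19.5,-1.288,0.004,0.0017,0.5],[30,321,-19.5,-1.288,0.004,0.0017,0.5],[70,321,-19.5,-1.288,0.004,0.0017,0.5],[100,321,-19.5,-1.288,0.004,0.0017,0.5],[100,321,-19.5,-1.288,0.004,0.0017,0.5],[100,321,-19.5,-1.288,0.004,0.0017,0.5]]], newtons=30)

```text
time: 39.45
ee_pos: [0.4372, 0.3805, 0.0642]
tcp_rot: [-143.1, 90.0, -67.3]
wrist_force: [-1.0, 0.2, -0.4]
opening: 0.0426
```

```bash
python3 - <<'E'
from h import *
p,r,o=tool(); print(p,o["opening"],o["wrist_force"],o["q"])
c=cams.camera("wrist"); cv2.imwrite("pics/w21.png",c["pixels"][:,:,::-1])
print(delta([.4364,.3805,.006],down(165.8)))
d=np.array([np.cos(np.radians(75.8)),np.sin(np.radians(75.8)),0])
print(project(c,[np.array([.4364,.3805,.023])+k*d*.0385 for k in(-1,0,1)]))
E
```

```text
[0.43721243 0.38050201 0.06423324] 0.04263022739072596 [-0.95590202  0.17699894 -0.3594795 ] [ 4.10364130e+01  9.03439231e+00 -3.94611580e+00  7.70219635e+01
 -7.43862041e-03 -3.46941895e+01]
([59.4, 1.2, -0.9], [-0.001, 0.0017, 0.0013])
[[320.28412036 163.61098418]
 [320.22140645 226.27635219]
 [320.16503595 282.60322212]]
```

View pics/w21.png

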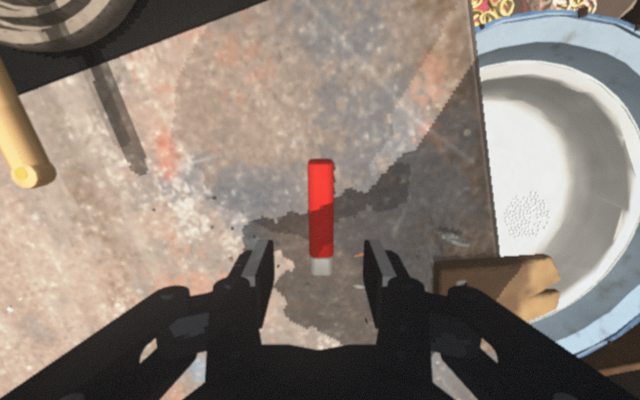

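```bash
python3 - <<'E'
from h import *
print(delta([.4359,.3786,.006],down(165.8)))
E
```

```text
([59.4, 1.3, -2.9], [-0.001, 0.0017, 0.0013])
```

>>> apply_moves(rows=[[[20,1.3,-2.9,-0.001,0.0017,0.0013,0.5],[40,1.3,-2.9,-0.001,0.0017,0.0013,0.5],[52,1.3,-2.9,-0.001,0.0017,0.0013,0.5],[59,1.3,-2.9,-0.001,0.0017,0.0013,0.5],[59,1.3,-2.9,-0.001,0.0017,0.0013,0.5],[59,1.3,-2.9,-0.001,0.0017,0.0013,0.3],[59,1.3,-2.9,-0.001,0.0017,0.0013,0.1],[59,1.3,-2.9,-0.001,0.0017,0.0013,0.0],[59,1.3,-2.9,-0.001,0.0017,0.0013,0.0],[59,1.3,-2.9,-0.001,0.0017,0.0013,0.0]]])

```text
time: 40.5
ee_pos: [0.4364, 0.3791, 0.0076]
tcp_rot: [-34.3, 89.9, 41.5]
wrist_force: [0.2, -0.0, 5.5]
opening: 0.015
```

```bash
python3 - <<'E'
from h import *
p,r,o=tool(); print(p,o["opening"],o["wrist_force"],o["q"])
E
```

```text
[0.4364068  0.37911706 0.00755998] 0.014954563444435976 [ 0.16082513 -0.01619019  5.4813012 ] [ 4.09810912e+01  1.03409780e+01 -8.84681377e+00  7.07014915e+01
  1.09275050e-03 -3.48240689e+01]
```

>>> apply_moves(rows=[[[-20,0,0,0,0,0,0],[-60,0,0,0,0,0,0],[-100,0,0,0,0,0,0],[-130,0,0,0,0,0,0],[-130,0,0,0,0,0,0],[-130,0,0,0,0,0,0]]])

```text
time: 41.1
ee_pos: [0.4365, 0.3792, 0.1381]
tcp_rot: [-33.9, 89.8, 41.9]
wrist_force: [0.4, 0.1, -0.6]
opening: 0.0149
```

```bash
python3 - <<'E'
from h import *
p,r,o=tool(); print(p,o["opening"],o["wrist_force"],o["q"])
c=cams.camera("wrist"); cv2.imwrite("pics/w22.png",c["pixels"][:,:,::-1])
z=r.as_matrix()[:,2]; print(z)
for k in (-.0385,0,.0385): print(project(c,p+k*z+[0,0,.0165]))
print(delta([.4642,.0575,.16],down(94)))
E
```

```text
[0.43646285 0.37920359 0.13808018] 0.014855774284336138 [ 0.40547004  0.12726001 -0.62859981] [ 4.09830136e+01  7.77236658e+00  2.81545957e+00  8.48575331e+01
  2.93545884e-03 -3.48216531e+01]
[0.2452251  0.96946244 0.00268795]
[[319.23602458 187.76736205]]
[[319.12005363 273.40162927]]
[[319.02013132 347.18540099]]
([-23.4, -106.1, -304.6], [1.2533, 0.0012, -0.0])
```

View pics/w22.png

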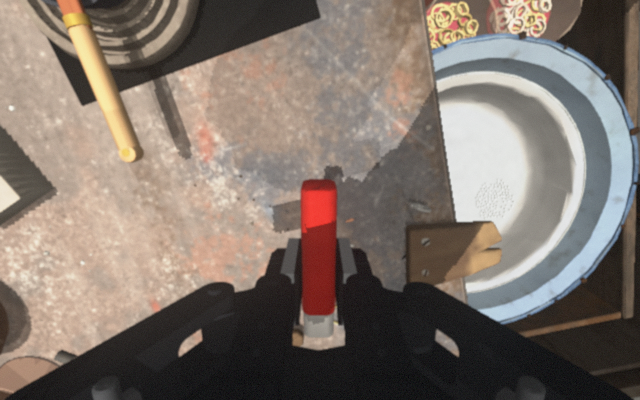

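```bash
python3 - <<'E'
from h import *
for z in (.16,.10,.016): print(delta([.4668,.0572,z],down(94.2)))
E
```

```text
([-23.4, -108.7, -304.2], [1.2498, 0.0012, -0.0])
([36.6, -108.7, -304.3], [1.2498, 0.0012, -0.0])
([120.6, -108.6, -304.3], [1.2498, 0.0012, -0.0])
```

>>> apply_moves(rows=[[[-20,-12,-34,0.14,0,0,0],[-23,-24,-68,0.28,0,0,0],[-23,-36,-102,0.42,0,0,0],[-23,-48,-136,0.56,0,0,0],[-23,-60,-170,0.7,0,0,0],[-23,-72,-204,0.84,0,0,0],[-23,-85,-238,0.98,0,0,0],[-23,-97,-272,1.12,0.001,0,0],[-23,-108.7,-304.2,1.25,0.0012,0,0],[0,-108.7,-304.2,1.25,0.0012,0,0],[36,-108.7,-304.3,1.25,0.0012,0,0],[70,-108.7,-304.3,1.25,0.0012,0,0],[95,-108.6,-304.3,1.25,0.0012,0,0],[110,-108.6,-304.3,1.25,0.0012,0,0],[118,-108.6,-304.3,1.25,0.0012,0,0],[118,-108.6,-304.3,1.25,0.0012,0,0],[118,-108.6,-304.3,1.25,0.0012,0,0]]])

```text
time: 42.85
ee_pos: [0.4669, 0.0573, 0.0189]
tcp_rot: [40.8, 90.0, 45.0]
wrist_force: [1.1, 0.3, -0.6]
opening: 0.0147
```

```bash
python3 - <<'E'
from h import *
p,r,o=tool(); print(p,o["opening"],o["wrist_force"],o["q"])
for z in (.012,.011,.010): print(delta([.4668,.0572,z],down(94.2)))
c=cams.camera("wrist"); cv2.imwrite("pics/w23.png",c["pixels"][:,:,::-1])
s=cams.camera("scene"); cv2.imwrite("pics/s23.png",cv2.resize(s["pixels"][150:250,250:370,::-1],None,fx=6,fy=6,interpolation=cv2.INTER_CUBIC))
E
```

```text
[0.46689571 0.05730073 0.0189203 ] 0.014705786824195948 [ 1.08475356  0.29001366 -0.63608454] [ 6.99345638e+00 -4.51194017e+00 -2.30340910e+01  7.14708925e+01
  5.44268293e-03  2.80823701e+00]
([6.9, -0.1, -0.1], [-0.0003, 0.0001, -0.0001])
([7.9, -0.1, -0.1], [-0.0003, 0.0001, -0.0001])
([8.9, -0.1, -0.1], [-0.0003, 0.0001, -0.0001])
```

View pics/w23.png

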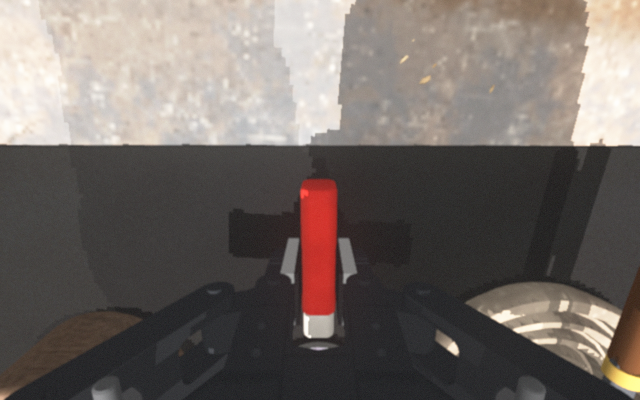

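View pics/s23.png

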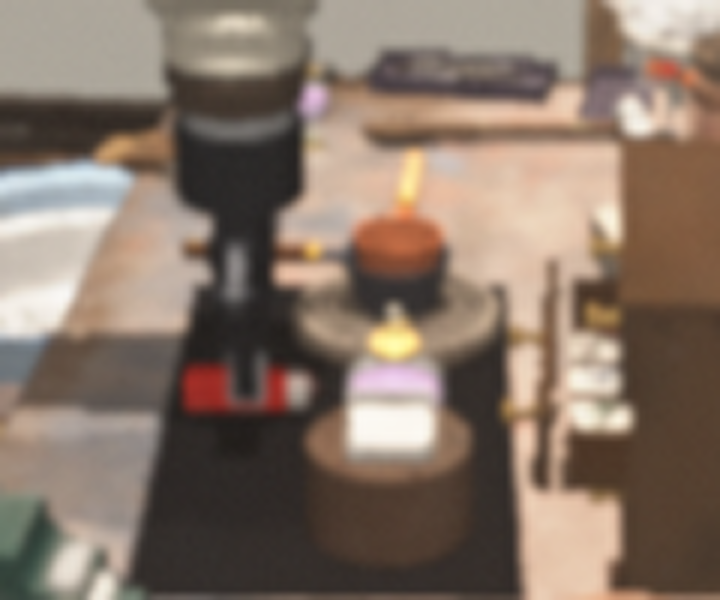

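>>> apply_moves(rows=[[[4,0,0,0,0,0,0],[7,0,0,0,0,0,0],[8.3,0,0,0,0,0,0],[8.3,0,0,0,0,0,0]]])

```text
time: 43.35
ee_pos: [0.4672, 0.0574, 0.011]
tcp_rot: [9.5, 89.9, 13.7]
wrist_force: [0.4, -0.9, -0.1]
opening: 0.0155
```

>>> apply_moves(rows=[[[0.7,0,0,0,0,0,0],[0.7,0,0,0,0,0,0]]])

```text
time: 43.55
ee_pos: [0.4673, 0.0574, 0.0105]
tcp_rot: [7.5, 89.9, 11.7]
wrist_force: [-1.5, -0.1, 2.0]
opening: 0.0149
```

>>> apply_moves(rows=[[[0,0,0,0,0,0,0.2],[0,0,0,0,0,0,0.4],[0,0,0,0,0,0,0.4],[0,0,0,0,0,0,0.4],[-20,0,0,0,0,0,0.4],[-60,0,0,0,0,0,0.4],[-110,0,0,0,0,0,0.4],[-160,0,0,0,0,0,0.4],[-200,0,-40,0,0,0,0.4],[-200,0,-80,0,0,0,0.4],[-200,0,-100,0,0,0,0.4],[-200,0,-100,0,0,0,0.4]]])

```text
time: 44.75
ee_pos: [0.3659, 0.0499, 0.2115]
tcp_rot: [4.9, 89.8, 9.1]
wrist_force: [0.9, -0.1, 0.0]
opening: 0.0337
```

```bash
python3 - <<'E'
from h import *
p,r,o=tool(); print(p,o["opening"],o["wrist_force"],o["q"])
c=cams.camera("wrist"); cv2.imwrite("pics/w24.png",c["pixels"][:,:,::-1])
np.savez("w24.npz",P=cloud(c),px=c["pixels"],**{k:c[k] for k in("fx","fy","cx","cy","eye","attitude","range_z")})
c=cams.camera("top"); cv2.imwrite("pics/t24.png",cv2.resize(c["pixels"][150:260,260:440,::-1],None,fx=4.4,fy=4.4,interpolation=cv2.INTER_CUBIC))
s=cams.camera("scene"); cv2.imwrite("pics/s24.png",cv2.resize(s["pixels"][150:250,250:370,::-1],None,fx=6,fy=6,interpolation=cv2.INTER_CUBIC))
E
```

```text
[0.36588049 0.04990042 0.21148691] 0.03369866881252386 [ 0.9303876  -0.07600355  0.01855394] [ 7.76267374e+00 -2.01959160e+01 -1.46004585e+01  9.53964358e+01
  4.74840860e-03  3.56624770e+00]
```

View pics/w24.png

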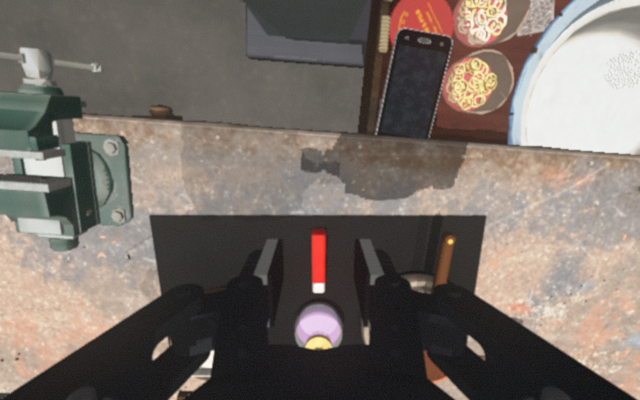

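View pics/t24.png

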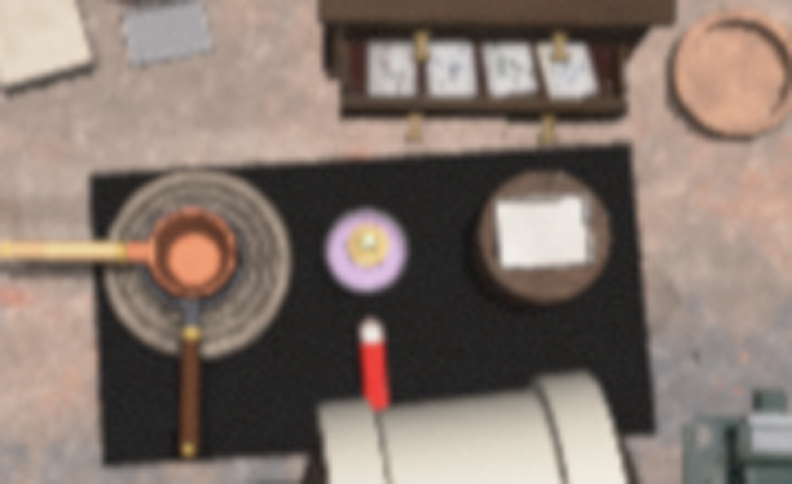

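View pics/s24.png

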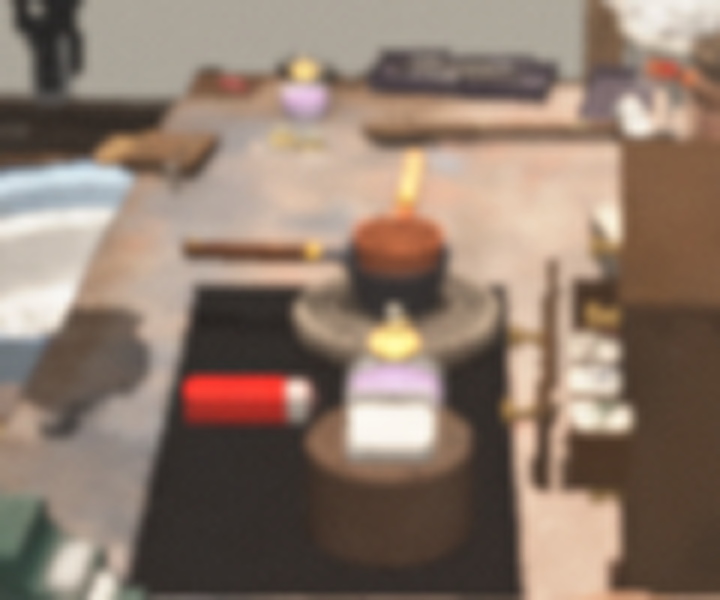

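```bash
python3 - <<'E'
from h import *
c=cams.camera("top")
f=lambda u,v:[[260+(u+.5)/4.4-.5,150+(v+.5)/4.4-.5]]
g=lambda u,v,z:ray(c,f(u,v),z)[0]
pl=g(198.5,263.5,.022); st=g(543,237,.058); la=g(366.5,251,.028); tip=g(369,241,.076); tr=g(543.5,233,.07); cu=g(193.5,252.5,.073)
hd=g(372,319,.02); tl=g(377,405,.026)
M=(pl+st)/2; print("plate",pl,"stand",st,"M",M); print("lamp",la,tip,"tray",tr,"copper rim",cu); print("head",hd,"mid",tl)
y=(pl-st)[:2]; y/=np.linalg.norm(y); x=np.array([y[1],-y[0]]); print("yaw",np.degrees(np.arctan2(x[1],x[0])))
for n,q in dict(lamp=la,tip=tip,head=hd,mid=tl).items(): d=q[:2]-M[:2]; print(n,(d@x).round(4),(d@y).round(4))
w=dict(np.load("w24.npz"));
h=ray(w,[[318.3,292.5],[319,230]],.022); L=ray(w,[[319,327]],.033); print(h,L, (L-h)[0])
d=h[0]-h[1]; print("lighter angle",np.degrees(np.arctan2(d[1],d[0])),np.linalg.norm(d))
E
```

```text
plate [0.54350542 0.1823254  0.022     ] stand [ 0.5598528 -0.0541239  0.058    ] M [0.55167911 0.06410075 0.04      ]
lamp [0.55292367 0.0649413  0.028     ] [0.55310345 0.06521358 0.076     ] tray [ 0.56082851 -0.05289098  0.07      ] copper rim [0.54429089 0.18337112 0.073     ]
head [0.50615449 0.06051285 0.02      ] mid [0.44597304 0.05700884 0.026     ]
yaw 3.9549622673975575
lamp 0.0013 0.0008
tip 0.0015 0.001
head -0.0457 -0.0004
mid -0.1059 0.0002
[[0.505236   0.05970448 0.022     ]
 [0.42706318 0.05470222 0.022     ]] [[0.54403165 0.0633863  0.033     ]] [0.03879565 0.00368182 0.011     ]
lighter angle 3.6613529180292996 0.07833269815332455
```

```bash
python3 - <<'E'
from h import *
print(bot.job_done(), get_obs()["time"])
E
```

```text
the job is handed in; nothing more can be done
the job is handed in; nothing more can be done
```

The pouring place is set out as asked and handed in, at about 45 s of the 125 s allowed. Nothing fell, and the lamp stayed upright throughout.

I worked in the order asked:

- **Ladles:** The large steel ladle stands in the middle of the clay plate with its handle toward the robot. The copper ladle is nested in it with its handle to the left, about a quarter turn away. From the top camera, the nested rim is within about 1.5 mm of the plate's centre.
- **White tray:** It sits on top of the wooden block, 1.6 mm off centre along x and 1.2 to 2.2 mm along y, depending on the camera.
- **Spirit lamp:** It stands upright about 1.5 mm from the midpoint between plate and block.
- **Lighter:** It lies flat on the robot's side of the lamp, head toward it and square to the line from plate to block to within about 0.3°.

The gap between lighter and lamp is the one measurement that disagreed: the top and wrist cameras give about 17 to 18 mm, and the scene camera about 19.5 mm. I left it, since both are about a finger's breadth.

I did not touch the terracotta cup or the cutters. In the final pictures the cup is where it was, but I took no separate last measurement of the cutters.

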